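# Recell the power-cut lantern

### The job

Get the power-cut lantern ready again: the two flat cells standing in it must change places with the two charged cells in the charger, so that both charged cells end in the lantern and both flat ones in the charger, each fully down in its hole and button up (any of the two holes will do; stand a cell on a free spot of the worktop on the way, and never let one fall over). Then put the cover back on the lantern, seated level inside its rim, and leave the note block and the candle where they are.

Things in the scene. Friction and masses are not known exactly. Their poses are not given: they have to be found in the camera images.
- lantern: Light grey lantern standing head down, fixed, 118 mm across; origin at its foot's centre. Open top: cradle, top z 140 mm, two wells along its y axis at y -22 and +22 mm (bore 31, 28 deep, floor z 112, 3 mm chamfer). Round it a ledge at z 140, radius 49-55 mm, for the cover, inside a rim 4 mm higher. Grip cells along its x axis, clear of all. Lantern left or right of charger.
- charger: Low off-white twin charger, fixed, 98 x 132 mm; origin at the centre of its underside. Raised part 58 x 118 mm, top z 46 mm, with two bays along its y axis at y -25 and +25 mm (bore 31, 28 deep, floor z 18, 3 mm chamfer). Grip cells along its x axis. (Beware: a drinks machine 0.44 m tall stands fixed at the left, x 0.44 to 0.70, y 0.15 to 0.27.)
- flat_1: Grey rechargeable C cell, 26 mm across, 50 mm tall incl. a 2 mm steel button on top, about 0.08 kg; origin at the centre of its underside, z up. All four look alike: only where they stand at the start tells them apart. FLAT: it starts button up in one of the lantern's wells, its top 22 mm showing.
- flat_2: Grey rechargeable C cell, 26 mm across, 50 mm tall incl. a 2 mm steel button on top, about 0.08 kg; origin at the centre of its underside, z up. All four look alike: only where they stand at the start tells them apart. FLAT: it starts button up in one of the lantern's wells, its top 22 mm showing.
- charged_1: Grey rechargeable C cell, 26 mm across, 50 mm tall incl. a 2 mm steel button on top, about 0.08 kg; origin at the centre of its underside, z up. All four look alike: only where they stand at the start tells them apart. CHARGED: it starts button up in one of the charger's bays, its top 22 mm showing.
- charged_2: Grey rechargeable C cell, 26 mm across, 50 mm tall incl. a 2 mm steel button on top, about 0.08 kg; origin at the centre of its underside, z up. All four look alike: only where they stand at the start tells them apart. CHARGED: it starts button up in one of the charger's bays, its top 22 mm showing.
- cover: Round light grey cover, 104 mm across, 47 mm tall, 0.09 kg, right way up at the front; origin at its lower edge's centre. On top a recess (radius 48 mm, floor z 29) is crossed by a bar 14 mm wide (x), 90 long (y), top z 47: grip it across, fingers in the recess. Hollow below, 25 mm high. Goes on at any turn, no twisting: lower edge on the ledge, 3 mm play inside the rim.
- note_block: Yellow block of sticky notes, 69 x 69 x 22 mm, loose at the front of the worktop, on the other side from the cover; origin at the centre of its underside. Leave alone. Half way between it and the cover 120 mm square of worktop is always free.
- candle_jar: Glass candle jar, 76 mm across, 90 mm tall, loose behind the lantern and charger; origin at the centre of its underside. Not to be disturbed.
Not all that is in view belongs to the job. Leave any blue or purple look-alike of the charged_1 alone.

How it is judged:
At the end, for the whole second after the job is handed in: Both charged cells in the lantern's wells, both flat cells in the charger's bays (within 8 mm of a hole's axis, underside within 4 mm of its floor, upright); cover level on the lantern's ledge (within 8 mm of centre, 4 mm of seated height, 0.06 rad); all at rest (x of charged_1 in the frame of lantern between -0.008 and 0.008 m and (y of charged_1 in the frame of lantern between -0.03 and -0.014 m or y of charged_1 in the frame of lantern between 0.014 and 0.03 m) and z of charged_1 in the frame of lantern between 0.109 and 0.116 m and angle between each of charged_1, flat_1, charged_2, flat_2's own z axis and vertical below 0.12 rad and linear speed of each of charged_1, flat_1, charged_2, flat_2, cover below 0.02 m/s and x of flat_1 in the frame of charger between -0.008 and 0.008 m and (y of flat_1 in the frame of charger between -0.033 and -0.017 m or y of flat_1 in the frame of charger between 0.017 and 0.033 m) and z of flat_1 in the frame of charger between 0.015 and 0.022 m and x of charged_2 in the frame of lantern between -0.008 and 0.008 m and (y of charged_2 in the frame of lantern between -0.03 and -0.014 m or y of charged_2 in the frame of lantern between 0.014 and 0.03 m) and z of charged_2 in the frame of lantern between 0.109 and 0.116 m and x of flat_2 in the frame of charger between -0.008 and 0.008 m and (y of flat_2 in the frame of charger between -0.033 and -0.017 m or y of flat_2 in the frame of charger between 0.017 and 0.033 m) and z of flat_2 in the frame of charger between 0.015 and 0.022 m and horizontal distance between cover and lantern below 0.008 m and z of cover in the frame of lantern between 0.137 and 0.144 m and angle between cover's own z axis and vertical below 0.06 rad); the robot touches nothing.
It fails at once if a cell falls over (angle between any of flat_1, flat_2, charged_1, charged_2's own z axis and vertical above 0.8 rad).
It fails at once if the note block or the candle is disturbed (moved over 20 mm) (distance of any of note_block, candle_jar from where it was at the start of the episode above 0.02 m).
It also fails if it takes over 125 s, if anything falls off the work surface, if the arm or the gripper's body presses on something with over 40 N, if the wrist force passes 120 N, or if a joint passes its speed limit or range.

### The arm

A 6-joint arm with a two-finger parallel gripper is mounted at the origin on a cart in front of the work surface, level with it; the furniture and walls round the work are solid. World frame = base frame: x ahead of the robot, y to its left, z up, the work surface at z = 0. Lengths are in m, angles in rad, forces in N, time in s.
With the tool pointing down it reaches from about 0.4 to 0.825 m from the base axis. Payload 7 kg.
Tool frame: the origin (TCP) lies at the very end of the fingers, on their centre line; the grasp point (between the pads) lies arm.grip_point_offset behind it (arm.grip_point_offset is the distance from the TCP to the grasp point, in m); z points along the fingers, y is the line along which they close (so a half turn about z gives the same grasp; the last joint's range is limited). The gripper opens to 88 mm and grips with 3 to 60 N. Pads are 19 mm wide; open, the fingers measure 130 mm over their backs; the gripper's body (78 mm by 193 mm) begins 47 mm behind the grasp point.
Start: joints at [0.288, 0.359, 0.012, 0, -1.224, -0.288], TCP at [0.675, -0, 0.227] pointing down, gripper open.
Joint ranges: [-3.07, 3.07], [-1.43, 2.12], [-1.02, 1.25], [-3.03, 1.67], [-3.05, -0], [-3.03, 3.03]. Speed limits (rad/s): [2.39, 2.39, 3.01, 3.14, 3.14, 3.14].

### API

Orientations are given as [roll, pitch, yaw] about the fixed x, y, z axes, in that order (R = Rz(yaw) Ry(pitch) Rx(roll)).
In Python, from station import arm gives the robot as it stands.
- The arm moves only by the shell command python3 -m crank 'ROWS' [OPENING] [FORCE]. ROWS is JSON, a list of rows, each an object of numbers: "dx", "dy", "dz": the shift along the tool's x, y, z in cm; "wx", "wy", "wz": the turn, a rotation vector about the tool's x, y, z in degrees. A call has exactly 10 rows; each row is the pose to reach, as a shift and turn from the pose commanded when the call began, along the tool's axes at that moment; what a row does not reach only later rows make up. A row lasts 1/8 s, in which the tool goes at most 62.5 mm and 10.7 degrees, less where a joint would pass 70% of its speed; a pose out of reach is approached as far as the arm can. A call with a gripper value outside its range is refused whole. OPENING is the finger opening in cm, from 0 to 8.76, set as the call begins (- or left out, the last holds). The fingers move at their own pace and stop on an object; FORCE is the grip in N (left out, the last holds). Time passes only in rows, so rows that repeat a pose let the fingers close, or fill a call up. It gives the time, the measured TCP pose, the force, the opening and the grip force at its end, in the units of the state.
- arm.get_state(): the state, without advancing time (a new reading comes with each control period).
- arm.grab_frame(name): name is "scene" or "side" or "wrist"; returns the picture (480x640x3 uint8, red, green, blue); there is no depth.
- arm.calibration(name): a dict with "fx", "fy", "cx", "cy" (pixels), "dist_coeffs" ([k1, k2, p1, p2, k3] as OpenCV has them; the pictures are not rectified), "world_from_camera" (4x4, takes a point from camera to world coordinates). Camera axes: x right, y down, z forward; pixel columns grow to the right and rows downward; lengths in m; the calibration is good to about 2 mm. A picture is of the moment at which its call begins: read the wrist's pose just before it. calibration takes no time and is no camera call; for the wrist camera it gives the pose at the moment of the call.
- arm.job_done(): hands the job in; it is judged then, once.
Trained networks look in the newest picture that a camera, given by its name, has taken for a name from the list of things; names that differ only in an ending like _2 or _b are one class to them, and where a whole thing is asked for, a point or a joint stands for the part that bears it (a point fixed in the world has none). Each returns a list of dicts, best first, with "confidence" (0 to 1); they miss things now and then, are a little off and sometimes report something else, mostly with a low value. They report only what shows in the picture. A call takes as long as a camera call. They do not tell look-alikes from the thing itself.
- arm.find_in(camera, query): "centre" ([x, y, z] in m, in world coordinates, good to about 4 mm: the middle of the surface that is visible of it).
- arm.masks_of(camera, query): "pixels" (480x640 bool, what is visible of it).
- arm.mark_of(camera, query): "centre" ([x, y, z] in m, in world coordinates, good to about 4 mm: a listed point, or the origin of a listed thing).
The state is a dict: "t": time; "q": joint angles; "qd": joint speeds; "joint_efforts": joint torques, N m; "eef_pos": TCP position; "ee_rot": TCP orientation; "force": force on the tool from outside, world axes, zero at the start; "moment": the same for the moment, N m; "width": finger opening in m; "gripper_force": force on a finger pad.
Only numpy, scipy, OpenCV 4.12 (cv2) and the standard library are available. Lean on these libraries where they do the work, as an engineer would, in place of code of your own. Each camera call takes 0.05 s, during which the arm holds its last target. There are 200 camera calls.

## Working session

There is one attempt and no reset: what is moved stays moved. The work goes in short steps, Python scripts to look and compute and a shell command to move; the robot and the scene stay as the last step left them, time stands still between calls to the robot, and variables do not carry over. Pictures are saved under pics/ and viewed, at most 14 in all, crops included, and the job is handed in when it is done.

```bash
ls; mkdir -p pics
cat > h.py <<'E'
import numpy as np, cv2
from station import arm
def save(cam,name):
    im=arm.grab_frame(cam); cv2.imwrite(f'pics/{name}.png',im[:,:,::-1]); return im
E
python3 - <<'E'
from h import *
s=arm.get_state(); print({k:np.round(v,3) for k,v in s.items()}, arm.grip_point_offset)
for c in ['scene','side','wrist']:
    save(c,c+'0')
    K=arm.calibration(c); print(c,np.round(K['world_from_camera'],3).tolist(),K['fx'])
    for q in ['lantern','charger','flat_1','cover','note_block','candle_jar']:
        print(q,[(np.round(d['centre'],3).tolist(),round(d['confidence'],2)) for d in arm.mark_of(c,q)])
E
```

```text
pics
{'t': np.float64(0.0), 'q': array([ 0.288,  0.359,  0.011, -0.   , -1.224, -0.288]), 'qd': array([-0.001, -0.   ,  0.   ,  0.   ,  0.001, -0.001]), 'joint_efforts': array([-1.0000e-03, -5.8273e+01,  2.9306e+01,  6.9970e+00,  7.0000e-03,
       -0.0000e+00]), 'eef_pos': array([ 0.675, -0.   ,  0.226]), 'ee_rot': array([ 3.14 , -0.   , -1.571]), 'force': array([0.204, 0.834, 0.157]), 'moment': array([ 0.029, -0.038,  0.042]), 'gripper_force': np.float64(0.0), 'width': np.float64(0.088)} 0.0188
scene [[0.599, -0.518, 0.611, -0.102], [-0.801, -0.394, 0.451, -0.683], [0.007, -0.759, -0.651, 0.854], [0.0, 0.0, 0.0, 1.0]] 554.1827983413013
lantern [([0.641, 0.004, 0.002], 0.69)]
charger [([0.61, -0.229, -0.002], 0.95), ([0.617, -0.203, 0.017], 0.33)]
flat_1 [([0.637, -0.015, 0.111], 0.54), ([0.643, 0.028, 0.113], 0.52)]
cover [([0.457, -0.255, -0.002], 0.63)]
note_block [([0.459, 0.044, -0.002], 0.71)]
candle_jar [([0.755, -0.148, 0.004], 0.75)]
side [[0.329, -0.489, 0.808, -0.113], [-0.944, -0.159, 0.288, -0.394], [-0.012, -0.858, -0.514, 0.531], [0.0, 0.0, 0.0, 1.0]] 534.3922702259633
lantern [([0.644, 0.004, -0.003], 0.75)]
charger []
flat_1 [([0.635, -0.016, 0.112], 0.49), ([0.646, 0.024, 0.113], 0.49), ([0.611, -0.229, 0.002], 0.44)]
cover [([0.451, -0.256, -0.002], 0.89)]
note_block []
candle_jar [([0.753, -0.149, -0.002], 0.78)]
wrist [[-1.0, -0.001, -0.001, 0.675], [-0.001, 0.951, 0.308, -0.084], [0.0, 0.308, -0.951, 0.384], [0.0, 0.0, 0.0, 1.0]] 375.7987694919861
lantern [([0.637, 0.002, 0.004], 0.77)]
charger []
flat_1 [([0.634, -0.018, 0.108], 0.91), ([0.647, 0.028, 0.109], 0.86)]
cover []
note_block [([0.463, 0.041, 0.001], 0.91)]
candle_jar [([0.754, -0.149, 0.002], 0.69)]
```

View pics/scene0.png

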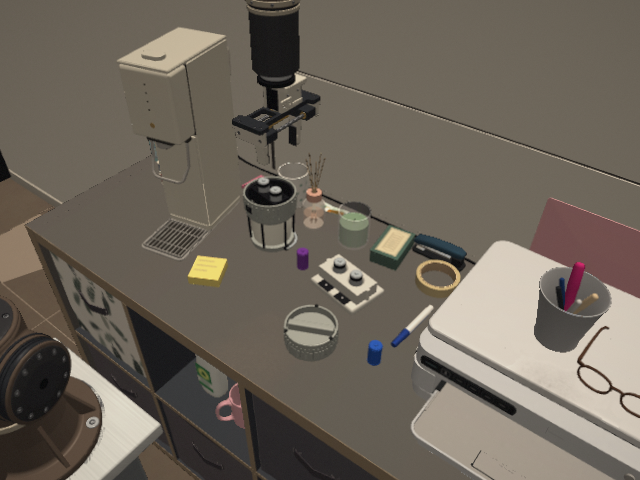

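View pics/side0.png

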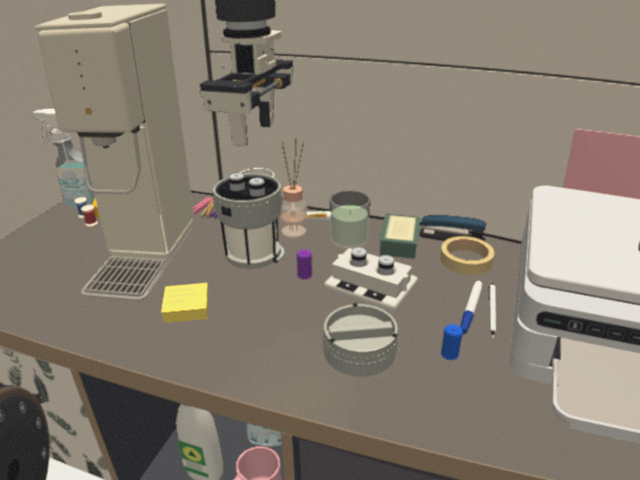

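View pics/wrist0.png

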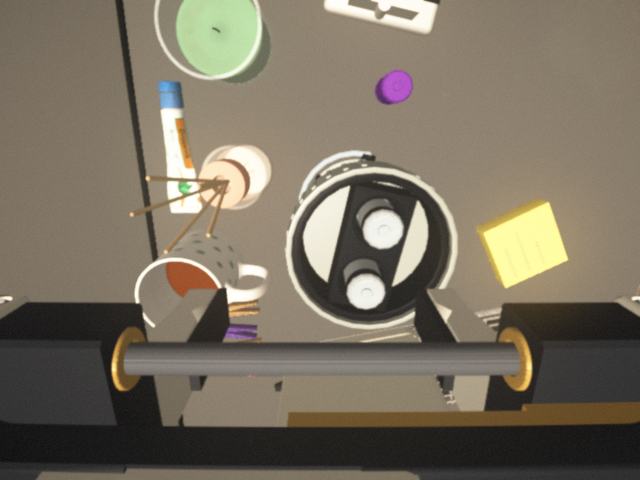

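The scene view shows the lantern with two cells at (270,210), the charger with two cells at (347,280), the cover at (311,330) and the notes at (208,270). The candle is at (354,225), and the purple and blue look-alikes are at (302,260) and (375,353). The side and wrist views agree with this. Next I move over the charger and cover to measure them with the wrist camera.

```bash
python3 -m crank '[{"dx":5,"dy":2,"dz":-2},{"dx":10,"dy":4,"dz":-4},{"dx":15,"dy":7,"dz":-6},{"dx":19,"dy":9,"dz":-8},{"dx":22,"dy":10,"dz":-8},{"dx":22,"dy":10,"dz":-8},{"dx":22,"dy":10,"dz":-8},{"dx":22,"dy":10,"dz":-8},{"dx":22,"dy":10,"dz":-8},{"dx":22,"dy":10,"dz":-8}]'
cat >> h.py <<'E'
def undist(cam,uv,K=None):
    K=K or arm.calibration(cam); M=np.array([[K['fx'],0,K['cx']],[0,K['fy'],K['cy']],[0,0,1]])
    p=cv2.undistortPoints(np.array(uv,float).reshape(-1,1,2),M,np.array(K['dist_coeffs'])).reshape(-1,2)
    T=np.array(K['world_from_camera']); d=np.c_[p,np.ones(len(p))]@T[:3,:3].T
    return T[:3,3],d
def onz(cam,uv,z,K=None):
    o,d=undist(cam,uv,K); return o+d*((z-o[2])/d[:,2])[:,None]
def proj(cam,P,K=None):
    K=K or arm.calibration(cam); T=np.linalg.inv(np.array(K['world_from_camera']))
    M=np.array([[K['fx'],0,K['cx']],[0,K['fy'],K['cy']],[0,0,1]])
    return cv2.projectPoints(np.array(P,float).reshape(-1,1,3),cv2.Rodrigues(T[:3,:3])[0],T[:3,3],M,np.array(K['dist_coeffs']))[0].reshape(-1,2)
E
python3 - <<'E'
from h import *
print(arm.get_state()['eef_pos'])
K=arm.calibration('wrist');im=save('wrist','w1')
import pickle; pickle.dump(K,open('K1.pkl','wb'))
for c in ['wrist','scene','side']:
  if c!='wrist': save(c,c+'1')
  for q in ['lantern','charger','flat_1','cover']:
    print(c,q,[(np.round(d['centre'],3).tolist(),round(d['confidence'],2)) for d in arm.mark_of(c,q)])
E
```

```text
[ 6.74996046e-01 -3.25327146e-05  2.26586212e-01]
wrist lantern [([0.638, 0.006, 0.002], 0.71)]
wrist charger []
wrist flat_1 [([0.637, -0.016, 0.109], 0.83), ([0.65, 0.027, 0.111], 0.55)]
wrist cover []
scene lantern [([0.64, 0.006, 0.002], 0.88), ([0.637, -0.013, 0.114], 0.24)]
scene charger [([0.609, -0.228, -0.005], 0.62), ([0.459, -0.253, -0.001], 0.28)]
scene flat_1 [([0.616, -0.204, 0.015], 0.52), ([0.644, 0.026, 0.113], 0.49), ([0.635, -0.016, 0.114], 0.47)]
scene cover [([0.456, -0.25, -0.001], 0.64)]
side lantern [([0.641, 0.004, 0.0], 0.81), ([0.463, 0.041, -0.001], 0.37)]
side charger [([0.614, -0.226, -0.002], 0.64)]
side flat_1 [([0.636, -0.017, 0.11], 0.62), ([0.647, 0.025, 0.114], 0.49)]
side cover [([0.451, -0.255, -0.004], 0.81)]$[0]: bad value
```

View pics/w1.png

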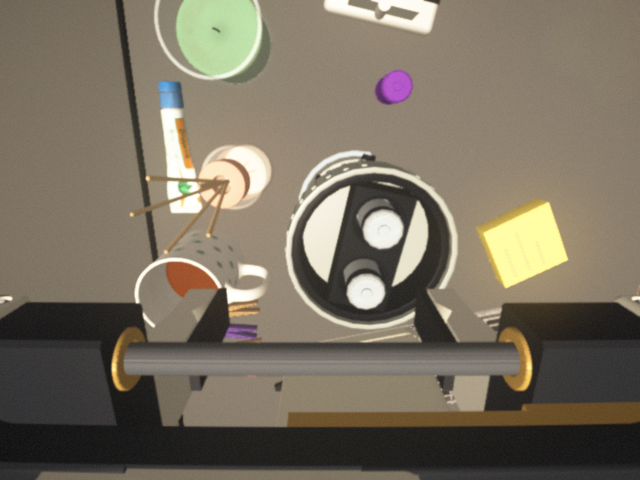

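The arm hasn't moved because the row was refused, so w1 shows the same view as wrist0. All six keys are probably required.

```bash
python3 -m crank '[{"dx":5,"dy":2,"dz":-2,"wx":0,"wy":0,"wz":0},{"dx":10,"dy":4,"dz":-4,"wx":0,"wy":0,"wz":0},{"dx":15,"dy":7,"dz":-6,"wx":0,"wy":0,"wz":0},{"dx":19,"dy":9,"dz":-8,"wx":0,"wy":0,"wz":0},{"dx":22,"dy":10,"dz":-8,"wx":0,"wy":0,"wz":0},{"dx":22,"dy":10,"dz":-8,"wx":0,"wy":0,"wz":0},{"dx":22,"dy":10,"dz":-8,"wx":0,"wy":0,"wz":0},{"dx":22,"dy":10,"dz":-8,"wx":0,"wy":0,"wz":0},{"dx":22,"dy":10,"dz":-8,"wx":0,"wy":0,"wz":0},{"dx":22,"dy":10,"dz":-8,"wx":0,"wy":0,"wz":0}]'
python3 - <<'E'
from h import *
print(arm.get_state()['eef_pos'])
K=arm.calibration('wrist');im=save('wrist','w2')
import pickle; pickle.dump(K,open('K2.pkl','wb'))
for c in ['wrist']:
  for q in ['lantern','charger','flat_1','cover']:
    print(c,q,[(np.round(d['centre'],3).tolist(),round(d['confidence'],2)) for d in arm.mark_of(c,q)])
E
```

```text
t: 3.05
eef_pos: [0.5752, -0.2195, 0.3064]
ee_rot: [3.141, 0.0, -1.57]
force: [0.2, -0.2, -0.7]
width: 0.0878
gripper_force: 0.0
[ 0.57519488 -0.21953492  0.30642393]
wrist lantern [([0.645, 0.005, 0.003], 0.8)]
wrist charger [([0.613, -0.229, -0.002], 0.74)]
wrist flat_1 [([0.648, 0.025, 0.111], 0.46)]
wrist cover [([0.453, -0.253, 0.006], 0.56)]
```

View pics/w2.png

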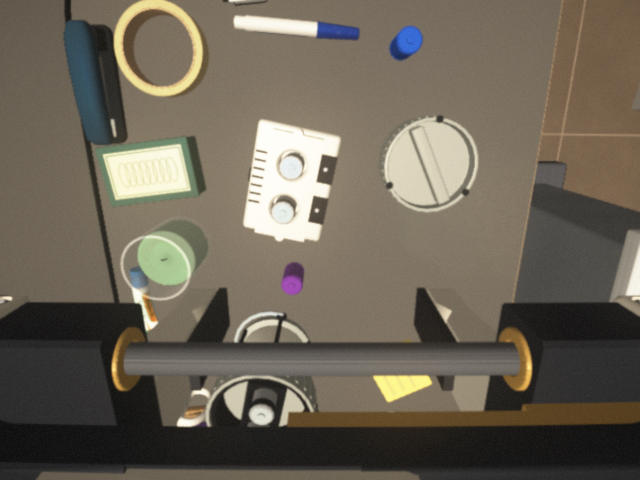

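The wrist view shows the charger cells at (291,166) and (283,210), and the cover at (430,164) with its bar running from (418,130) to (440,203).

```bash
cat >> h.py <<'E'
def tri(obs):
    A=np.zeros((3,3));b=np.zeros(3)
    for o,d in obs:
        d=d/np.linalg.norm(d);Q=np.eye(3)-np.outer(d,d);A+=Q;b+=Q@o
    X=np.linalg.solve(A,b); return X,[np.linalg.norm((np.eye(3)-np.outer(d,d)/(d@d))@(X-o)) for o,d in obs]
E
python3 - <<'E'
from h import *
import pickle
K0=pickle.load(open('K1.pkl','rb'));K2=pickle.load(open('K2.pkl','rb'))
S=arm.calibration('scene');D=arm.calibration('side')
c=lambda n:cv2.imread(f'pics/{n}.png')
print('guesses')
for n,pts,K,z in [('w1',[(382,230),(366,291)],K0,.162),('w2',[(291,166),(283,210)],K2,.068),('w2',[(430,164),(418,130),(440,203)],K2,.047)]:
    P=onz('wrist',pts,z,K); print(n,np.round(P,4).tolist(),proj('scene',P).round(0).tolist(),proj('side',P).round(0).tolist())
def crop(n,x,y,w=40,s=5): 
    return cv2.resize(c(n)[y-w:y+w,x-w:x+w],None,fx=s*40/w,fy=s*40/w,interpolation=cv2.INTER_CUBIC)[:390,:390]
# montage 40px half -> 400px
m=lambda n,x,y,w: cv2.resize(c(n)[y-w:y+w,x-w:x+w],(266,266),interpolation=cv2.INTER_CUBIC)
a=np.hstack([m('scene0',270,190,30),m('side0',247,187,30),m('w1',374,260,60)])
b=np.hstack([m('scene0',348,271,30),m('side0',372,262,30),m('w2',287,188,40)])
cv2.imwrite('pics/mont.png',np.vstack([a,b]))
E
```

```text
guesses
w1 [[0.637, -0.0181, 0.162], [0.6453, 0.0233, 0.162]] [[274.0, 188.0], [263.0, 180.0]] [[258.0, 178.0], [238.0, 173.0]]
w2 [[0.6062, -0.2557, 0.068], [0.6159, -0.2086, 0.068]] [[355.0, 273.0], [339.0, 261.0]] [[388.0, 257.0], [361.0, 250.0]]
w2 [[0.4552, -0.2557, 0.047], [0.4713, -0.2916, 0.047], [0.44, -0.2121, 0.047]] [[311.0, 324.0], [331.0, 328.0], [288.0, 319.0]] [[363.0, 325.0], [391.0, 323.0], [330.0, 325.0]]
```

View pics/mont.png

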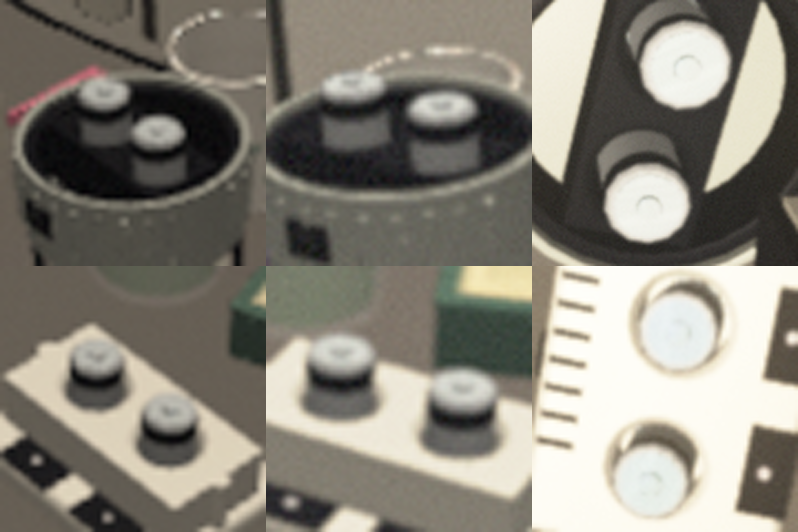

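The crops show the buttons clearly: lantern cells in the top row, charger cells in the bottom row. I'll triangulate all four.

Run:
```python
from h import *
import pickle
K0=pickle.load(open('K1.pkl','rb'));K2=pickle.load(open('K2.pkl','rb'))
O={'LN':[('scene',(275.4,188.9)),('side',(256.7,180.3)),(K0,(383.5,229.8))],
'LF':[('scene',(263.5,181.0)),('side',(236.6,175.8)),(K0,(367.2,292.5))],
'CL':[('scene',(339.9,260.4)),('side',(358.9,249.8)),(K2,(283.1,211.8))],
'CR':[('scene',(356.1,272.1)),('side',(386.2,257.7)),(K2,(292.1,167.5))]}
R={}
for k,v in O.items():
    obs=[]
    for c,uv in v:
        o,d=undist(c if isinstance(c,str) else 'wrist',uv,None if isinstance(c,str) else c); obs.append((o,d[0]))
    X,e=tri(obs); R[k]=X; z=.162 if k[0]=='L' else .068
    print(k,X.round(4),np.round(e,4),'on z:',[(o+d*(z-o[2])/d[2])[:2].round(4).tolist() for o,d in obs])
for a,b in [('LN','LF'),('CR','CL')]:
    d=R[b]-R[a]; print(((R[a]+R[b])/2).round(4),np.linalg.norm(d[:2]).round(4),np.degrees(np.arctan2(-d[0],d[1])).round(1))
```

```text
LN [ 0.6365 -0.0178  0.1588] [0.0024 0.0016 0.001 ] on z: [[0.6351, -0.0223], [0.6281, -0.0204], [0.6361, -0.0182]]
LF [0.6451 0.0249 0.1579] [0.003  0.0015 0.0017] on z: [[0.6424, 0.0182], [0.635, 0.0209], [0.6445, 0.0243]]
CL [ 0.617  -0.2062  0.0669] [0.0025 0.0022 0.001 ] on z: [[0.6178, -0.2087], [0.6144, -0.2047], [0.6159, -0.2066]]
CR [ 0.6062 -0.2544  0.0681] [0.0027 0.0018 0.0011] on z: [[0.6088, -0.2557], [0.6047, -0.253], [0.6051, -0.2541]]
[0.6408 0.0035 0.1584] 0.0436 -11.5
[ 0.6116 -0.2303  0.0675] 0.0493 -12.6
```

```bash
python3 -m crank '[{"dx":-5,"dy":-1.5,"dz":1,"wx":0,"wy":0,"wz":4},{"dx":-10,"dy":-3,"dz":3,"wx":0,"wy":0,"wz":8},{"dx":-15,"dy":-4.5,"dz":5,"wx":0,"wy":0,"wz":13},{"dx":-19,"dy":-6,"dz":8,"wx":0,"wy":0,"wz":13},{"dx":-20.3,"dy":-6,"dz":10.6,"wx":0,"wy":0,"wz":13},{"dx":-20.3,"dy":-6,"dz":10.6,"wx":0,"wy":0,"wz":13},{"dx":-20.3,"dy":-6,"dz":10.6,"wx":0,"wy":0,"wz":13},{"dx":-20.3,"dy":-6,"dz":10.6,"wx":0,"wy":0,"wz":13},{"dx":-20.3,"dy":-6,"dz":10.6,"wx":0,"wy":0,"wz":13},{"dx":-20.3,"dy":-6,"dz":10.6,"wx":0,"wy":0,"wz":13}]' 4.2 15
cat >> h.py <<'E'
from scipy.spatial.transform import Rotation as Ro
def go(*targets):
    s=arm.get_state(); R=Ro.from_euler('xyz',s['ee_rot']).as_matrix(); p=np.array(s['eef_pos'])
    print('tcp',p.round(4),'yaw',np.degrees(s['ee_rot'][2]).round(1),'w',round(float(s['width']),4))
    for t in targets: print(t,'-> cm',(100*R.T@(np.array(t)-p)).round(2))
E
python3 - <<'E'
from h import *
go((.6356,-.0169,.1425))
im=save('wrist','w3')
print([(np.round(d['centre'],3).tolist(),round(d['confidence'],2)) for d in arm.mark_of('wrist','flat_1')])
E
```

```text
t: 4.55
eef_pos: [0.6351, -0.0174, 0.2011]
ee_rot: [-3.141, 0.0, -1.798]
force: [0.6, 0.3, -0.1]
width: 0.0422
gripper_force: 0.0
tcp [ 0.6351 -0.0174  0.2011] yaw -103.0 w 0.0422
(0.6356, -0.0169, 0.1425) -> cm [-0.06 -0.03  5.86]
[([0.648, 0.025, 0.109], 0.95), ([0.635, -0.019, 0.108], 0.63)]
```

View pics/w3.png

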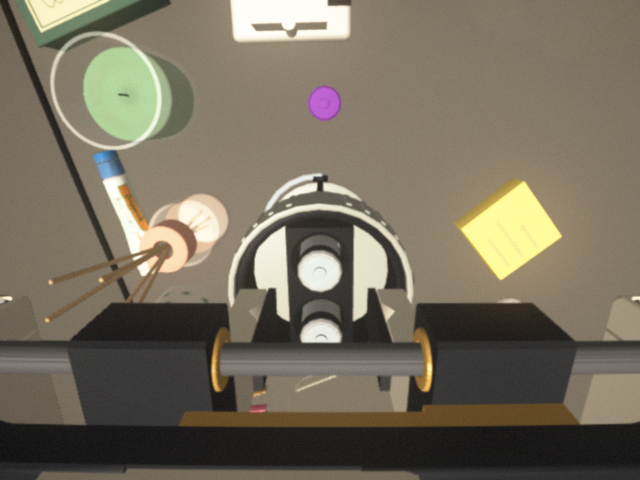

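The wrist view shows the lantern cells at (320,268) and (321,335). They sit centred between the fingers and the cradle edges run vertical in the image, so the yaw is right. I'll check along y by projection.

Run:
```python
from h import *
print(proj('wrist',[(.6351,-.0174,.2011),(.6356,-.0169,.162),(.6455,.0259,.162)]).round(1))
print(onz('wrist',[(320,268),(321,335)],.161).round(4))
```

```text
[[319.7 306.4]
 [319.4 274.5]
 [319.4 341.6]]
[[ 0.6345 -0.0203  0.161 ]
 [ 0.6437  0.0223  0.161 ]]
```

```bash
python3 -m crank '[{"dx":0.1,"dy":0,"dz":1,"wx":0,"wy":0,"wz":0},{"dx":0.1,"dy":0,"dz":2,"wx":0,"wy":0,"wz":0},{"dx":0.1,"dy":0,"dz":3,"wx":0,"wy":0,"wz":0},{"dx":0.1,"dy":0,"dz":4,"wx":0,"wy":0,"wz":0},{"dx":0.1,"dy":0,"dz":5,"wx":0,"wy":0,"wz":0},{"dx":0.1,"dy":0,"dz":5.5,"wx":0,"wy":0,"wz":0},{"dx":0.1,"dy":0,"dz":5.8,"wx":0,"wy":0,"wz":0},{"dx":0.1,"dy":0,"dz":5.8,"wx":0,"wy":0,"wz":0},{"dx":0.1,"dy":0,"dz":5.8,"wx":0,"wy":0,"wz":0},{"dx":0.1,"dy":0,"dz":5.8,"wx":0,"wy":0,"wz":0}]' && python3 -m crank '[{"dx":0,"dy":0,"dz":0,"wx":0,"wy":0,"wz":0},{"dx":0,"dy":0,"dz":0,"wx":0,"wy":0,"wz":0},{"dx":0,"dy":0,"dz":0,"wx":0,"wy":0,"wz":0},{"dx":0,"dy":0,"dz":0,"wx":0,"wy":0,"wz":0},{"dx":0,"dy":0,"dz":0,"wx":0,"wy":0,"wz":0},{"dx":0,"dy":0,"dz":-0.5,"wx":0,"wy":0,"wz":0},{"dx":0,"dy":0,"dz":-1.5,"wx":0,"wy":0,"wz":0},{"dx":0,"dy":0,"dz":-3,"wx":0,"wy":0,"wz":0},{"dx":0,"dy":0,"dz":-5,"wx":0,"wy":0,"wz":0},{"dx":0,"dy":0,"dz":-7,"wx":0,"wy":0,"wz":0}]' 0 25
python3 -c "
from h import *
go((.457,-.106,.24),(.457,-.106,.05),(.457,-.106,.031))"
```

```text
t: 5.9
eef_pos: [0.6349, -0.018, 0.1429]
ee_rot: [-3.141, 0.0, -1.798]
force: [0.3, -0.8, 0.8]
width: 0.0421
gripper_force: 0.0
t: 7.15
eef_pos: [0.6349, -0.018, 0.2144]
ee_rot: [-3.141, 0.0, -1.798]
force: [0.2, 0.2, -1.6]
width: 0.0249
gripper_force: 24.9
tcp [ 0.6349 -0.018   0.2144] yaw -103.0 w 0.0249
(0.457, -0.106, 0.24) -> cm [12.57 15.36 -2.58]
(0.457, -0.106, 0.05) -> cm [12.58 15.38 16.42]
(0.457, -0.106, 0.031) -> cm [12.58 15.38 18.32]
```

```bash
python3 -m crank '[{"dx":2,"dy":3,"dz":-1,"wx":0,"wy":0,"wz":0},{"dx":4.5,"dy":6,"dz":-1,"wx":0,"wy":0,"wz":0},{"dx":7.5,"dy":9,"dz":0,"wx":0,"wy":0,"wz":0},{"dx":10,"dy":12.5,"dz":3,"wx":0,"wy":0,"wz":0},{"dx":12.6,"dy":15.4,"dz":7,"wx":0,"wy":0,"wz":0},{"dx":12.6,"dy":15.4,"dz":11,"wx":0,"wy":0,"wz":0},{"dx":12.6,"dy":15.4,"dz":15,"wx":0,"wy":0,"wz":0},{"dx":12.6,"dy":15.4,"dz":16.5,"wx":0,"wy":0,"wz":0},{"dx":12.6,"dy":15.4,"dz":16.5,"wx":0,"wy":0,"wz":0},{"dx":12.6,"dy":15.4,"dz":16.5,"wx":0,"wy":0,"wz":0}]'
python3 - <<'E'
from h import *
go((.457,-.106,.032))
save('wrist','w4'); a=cv2.imread('pics/w4.png')[200:480,200:460]
save('side','s4'); b=cv2.imread('pics/s4.png')[150:360,150:410]
cv2.imwrite('pics/m4.png',np.vstack([a,b]))
E
```

```text
t: 8.4
eef_pos: [0.4574, -0.106, 0.0488]
ee_rot: [-3.14, 0.001, -1.797]
force: [0.3, 1.1, -0.4]
width: 0.025
gripper_force: 24.9
tcp [ 0.4574 -0.106   0.0488] yaw -103.0 w 0.025
(0.457, -0.106, 0.032) -> cm [0.01 0.05 1.68]
```

View pics/m4.png

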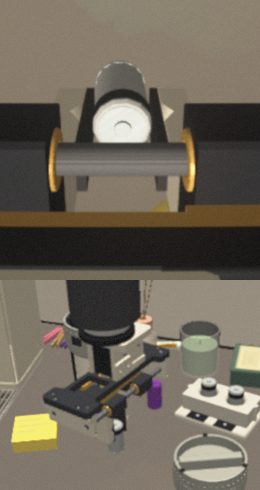

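The held cell (button at about (323,325) in the wrist view) is upright between the pads, and the side view shows it above the free spot. Next I lower and release it.

```bash
python3 -m crank '[{"dx":0,"dy":0,"dz":0.5,"wx":0,"wy":0,"wz":0},{"dx":0,"dy":0,"dz":1,"wx":0,"wy":0,"wz":0},{"dx":0,"dy":0,"dz":1.3,"wx":0,"wy":0,"wz":0},{"dx":0,"dy":0,"dz":1.5,"wx":0,"wy":0,"wz":0},{"dx":0,"dy":0,"dz":1.6,"wx":0,"wy":0,"wz":0},{"dx":0,"dy":0,"dz":1.7,"wx":0,"wy":0,"wz":0},{"dx":0,"dy":0,"dz":1.75,"wx":0,"wy":0,"wz":0},{"dx":0,"dy":0,"dz":1.75,"wx":0,"wy":0,"wz":0},{"dx":0,"dy":0,"dz":1.75,"wx":0,"wy":0,"wz":0},{"dx":0,"dy":0,"dz":1.75,"wx":0,"wy":0,"wz":0}]'
```

```text
t: 9.75
eef_pos: [0.4565, -0.1062, 0.0305]
ee_rot: [-3.141, 0.0, -1.798]
force: [-1.5, -0.5, 5.7]
width: 0.0253
gripper_force: 24.9
```

```bash
python3 -m crank '[{"dx":0,"dy":0,"dz":0,"wx":0,"wy":0,"wz":0},{"dx":0,"dy":0,"dz":0,"wx":0,"wy":0,"wz":0},{"dx":0,"dy":0,"dz":0,"wx":0,"wy":0,"wz":0},{"dx":0,"dy":0,"dz":-0.5,"wx":0,"wy":0,"wz":0},{"dx":0,"dy":0,"dz":-2,"wx":0,"wy":0,"wz":0},{"dx":0,"dy":0,"dz":-4,"wx":0,"wy":0,"wz":0},{"dx":0,"dy":0,"dz":-7,"wx":0,"wy":0,"wz":0},{"dx":0,"dy":0,"dz":-10,"wx":0,"wy":0,"wz":0},{"dx":0,"dy":0,"dz":-10,"wx":0,"wy":0,"wz":0},{"dx":0,"dy":0,"dz":-10,"wx":0,"wy":0,"wz":0}]' 4.2
python3 -c "
from h import *
go((.6173,-.2051,.11),(.6173,-.2051,.0485))"
```

```text
t: 11.0
eef_pos: [0.4561, -0.1061, 0.13]
ee_rot: [-3.142, 0.0, -1.798]
force: [-0.1, -0.4, -1.1]
width: 0.042
gripper_force: 0.0
tcp [ 0.4561 -0.1061  0.13  ] yaw -103.0 w 0.042
(0.6173, -0.2051, 0.11) -> cm [  6.02 -17.94   2.  ]
(0.6173, -0.2051, 0.0485) -> cm [  6.02 -17.94   8.15]
```

```bash
python3 -m crank '[{"dx":1.5,"dy":-4,"dz":0,"wx":0,"wy":0,"wz":0},{"dx":3,"dy":-9,"dz":0,"wx":0,"wy":0,"wz":0},{"dx":4.5,"dy":-14,"dz":0,"wx":0,"wy":0,"wz":0},{"dx":6,"dy":-17.9,"dz":0,"wx":0,"wy":0,"wz":0},{"dx":6,"dy":-17.9,"dz":1,"wx":0,"wy":0,"wz":0},{"dx":6,"dy":-17.9,"dz":2,"wx":0,"wy":0,"wz":0},{"dx":6,"dy":-17.9,"dz":2,"wx":0,"wy":0,"wz":0},{"dx":6,"dy":-17.9,"dz":2,"wx":0,"wy":0,"wz":0},{"dx":6,"dy":-17.9,"dz":2,"wx":0,"wy":0,"wz":0},{"dx":6,"dy":-17.9,"dz":2,"wx":0,"wy":0,"wz":0}]'
python3 - <<'E'
from h import *
go((.6173,-.2051,.0485))
save('wrist','w5')
print(proj('wrist',[arm.get_state()['eef_pos'],(.6173,-.2051,.068),(.6064,-.2539,.068)]).round(1))
E
```

```text
t: 12.25
eef_pos: [0.6174, -0.2047, 0.1107]
ee_rot: [-3.141, 0.0, -1.797]
force: [-0.3, 1.6, 0.8]
width: 0.0416
gripper_force: 0.0
tcp [ 0.6174 -0.2047  0.1107] yaw -103.0 w 0.0416
(0.6173, -0.2051, 0.0485) -> cm [0.04 0.01 6.22]
[[320.  306.4]
 [320.3 270.5]
 [319.7 183.8]]
```

View pics/w5.png

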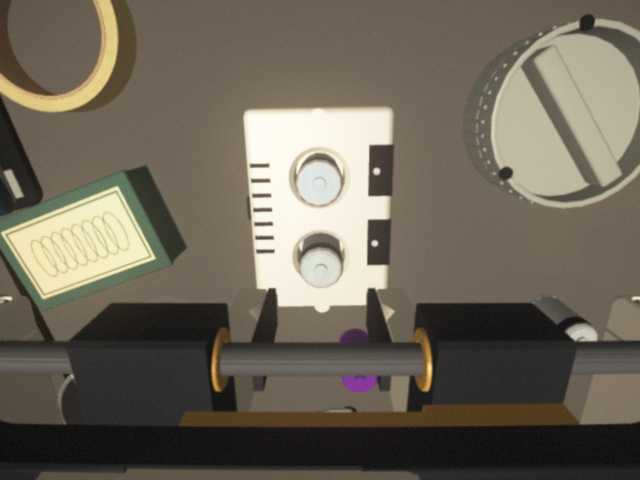

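The wrist view shows the charger squared up with its cells at (320,267) and (319,183), as predicted. The purple cell is clear.

```bash
python3 -m crank '[{"dx":0.1,"dy":0,"dz":1,"wx":0,"wy":0,"wz":0},{"dx":0.1,"dy":0,"dz":2,"wx":0,"wy":0,"wz":0},{"dx":0.1,"dy":0,"dz":3,"wx":0,"wy":0,"wz":0},{"dx":0.1,"dy":0,"dz":4,"wx":0,"wy":0,"wz":0},{"dx":0.1,"dy":0,"dz":5,"wx":0,"wy":0,"wz":0},{"dx":0.1,"dy":0,"dz":5.8,"wx":0,"wy":0,"wz":0},{"dx":0.1,"dy":0,"dz":6.1,"wx":0,"wy":0,"wz":0},{"dx":0.1,"dy":0,"dz":6.1,"wx":0,"wy":0,"wz":0},{"dx":0.1,"dy":0,"dz":6.1,"wx":0,"wy":0,"wz":0},{"dx":0.1,"dy":0,"dz":6.1,"wx":0,"wy":0,"wz":0}]' && python3 -m crank '[{"dx":0,"dy":0,"dz":0,"wx":0,"wy":0,"wz":0},{"dx":0,"dy":0,"dz":0,"wx":0,"wy":0,"wz":0},{"dx":0,"dy":0,"dz":0,"wx":0,"wy":0,"wz":0},{"dx":0,"dy":0,"dz":0,"wx":0,"wy":0,"wz":0},{"dx":0,"dy":0,"dz":-1,"wx":0,"wy":0,"wz":0},{"dx":0,"dy":0,"dz":-3,"wx":0,"wy":0,"wz":0},{"dx":0,"dy":0,"dz":-7,"wx":0,"wy":0,"wz":0},{"dx":0,"dy":0,"dz":-12,"wx":0,"wy":0,"wz":0},{"dx":0,"dy":0,"dz":-16,"wx":0,"wy":0,"wz":0},{"dx":0,"dy":0,"dz":-17,"wx":0,"wy":0,"wz":0}]' 0 25
python3 -c "
from h import *
go((.635,-.0185,.205),(.635,-.0185,.143))"
```

```text
t: 13.55
eef_pos: [0.6173, -0.2058, 0.0495]
ee_rot: [-3.141, 0.0, -1.798]
force: [-0.1, 0.1, -0.9]
width: 0.042
gripper_force: 0.0
t: 14.8
eef_pos: [0.6184, -0.2062, 0.2233]
ee_rot: [-3.136, 0.0, -1.797]
force: [-0.6, 0.7, -1.8]
width: 0.0252
gripper_force: 25.0
tcp [ 0.6184 -0.2062  0.2233] yaw -103.0 w 0.0252
(0.635, -0.0185, 0.205) -> cm [-18.66   2.61   1.83]
(0.635, -0.0185, 0.143) -> cm [-18.66   2.64   8.03]
```

```bash
python3 -m crank '[{"dx":-3.5,"dy":0.5,"dz":0,"wx":0,"wy":0,"wz":0},{"dx":-8,"dy":1,"dz":0,"wx":0,"wy":0,"wz":0},{"dx":-13,"dy":1.5,"dz":0,"wx":0,"wy":0,"wz":0},{"dx":-17,"dy":2.2,"dz":0,"wx":0,"wy":0,"wz":0},{"dx":-18.6,"dy":2.5,"dz":0,"wx":0,"wy":0,"wz":0},{"dx":-18.6,"dy":2.5,"dz":1,"wx":0,"wy":0,"wz":0},{"dx":-18.6,"dy":2.5,"dz":3,"wx":0,"wy":0,"wz":0},{"dx":-18.6,"dy":2.5,"dz":3.5,"wx":0,"wy":0,"wz":0},{"dx":-18.6,"dy":2.5,"dz":3.5,"wx":0,"wy":0,"wz":0},{"dx":-18.6,"dy":2.5,"dz":3.5,"wx":0,"wy":0,"wz":0}]'
python3 - <<'E'
from h import *
go((.635,-.0185,.1435))
save('wrist','w6')
E
```

```text
t: 16.05
eef_pos: [0.6349, -0.0194, 0.1847]
ee_rot: [-3.141, 0.0, -1.798]
force: [0.2, -0.6, -0.4]
width: 0.025
gripper_force: 25.0
tcp [ 0.6349 -0.0194  0.1847] yaw -103.0 w 0.025
(0.635, -0.0185, 0.1435) -> cm [-0.09  0.01  4.12]
```

View pics/w6.png

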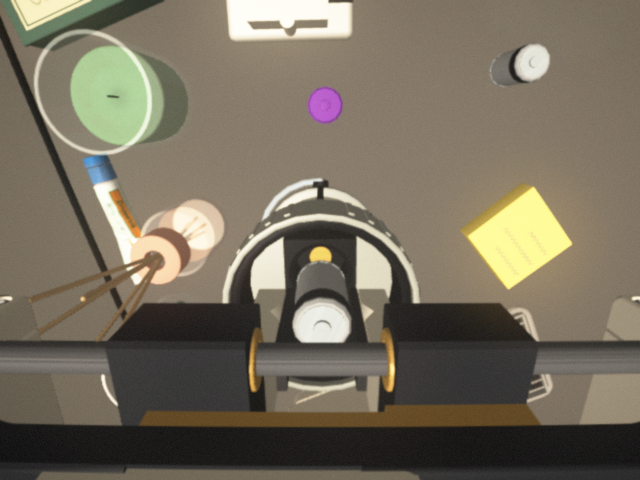

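The cell is held over the well, with the gold contact on the well floor at (320,255). I can use that as a centre check. The parked cell stands upright at (530,65).

```bash
python3 - <<'E'
from h import *
print(onz('wrist',[(320,256)],.112),onz('wrist',[(534,62)],.05))
E
python3 -m crank '[{"dx":-0.05,"dy":0,"dz":0.8,"wx":0,"wy":0,"wz":0},{"dx":-0.05,"dy":0,"dz":1.4,"wx":0,"wy":0,"wz":0},{"dx":-0.05,"dy":0,"dz":1.8,"wx":0,"wy":0,"wz":0},{"dx":-0.05,"dy":0,"dz":2.2,"wx":0,"wy":0,"wz":0},{"dx":-0.05,"dy":0,"dz":2.6,"wx":0,"wy":0,"wz":0},{"dx":-0.05,"dy":0,"dz":3,"wx":0,"wy":0,"wz":0},{"dx":-0.05,"dy":0,"dz":3.4,"wx":0,"wy":0,"wz":0},{"dx":-0.05,"dy":0,"dz":3.8,"wx":0,"wy":0,"wz":0},{"dx":-0.05,"dy":0,"dz":4,"wx":0,"wy":0,"wz":0},{"dx":-0.05,"dy":0,"dz":4,"wx":0,"wy":0,"wz":0}]'
```

```text
[[ 0.63568394 -0.01742995  0.112     ]] [[ 0.45797217 -0.10502345  0.05      ]]
t: 17.35
eef_pos: [0.6346, -0.0185, 0.1439]
ee_rot: [3.141, -0.0, -1.798]
force: [0.2, -0.3, -0.5]
width: 0.0255
gripper_force: 25.0
```

```bash
python3 -m crank '[{"dx":0,"dy":0,"dz":0,"wx":0,"wy":0,"wz":0},{"dx":0,"dy":0,"dz":0,"wx":0,"wy":0,"wz":0},{"dx":0,"dy":0,"dz":0,"wx":0,"wy":0,"wz":0},{"dx":0,"dy":0,"dz":-1,"wx":0,"wy":0,"wz":0},{"dx":0,"dy":0,"dz":-2.5,"wx":0,"wy":0,"wz":0},{"dx":0,"dy":0,"dz":-4,"wx":0,"wy":0,"wz":0},{"dx":-2.2,"dy":0,"dz":-4,"wx":0,"wy":0,"wz":0},{"dx":-4.4,"dy":0,"dz":-4,"wx":0,"wy":0,"wz":0},{"dx":-4.4,"dy":0,"dz":-4,"wx":0,"wy":0,"wz":0},{"dx":-4.4,"dy":0,"dz":-4,"wx":0,"wy":0,"wz":0}]' 4.2
python3 - <<'E'
from h import *
go((.645,.0245,.1425))
save('wrist','w7'); print(proj('wrist',[(.645,.0245,.162),(.635,-.0185,.162)]))
cv2.imwrite('pics/w7c.png',cv2.imread('pics/w7.png')[180:420,180:460])
E
```

```text
t: 18.6
eef_pos: [0.6443, 0.0251, 0.1834]
ee_rot: [3.141, -0.001, -1.797]
force: [-0.4, -0.5, -0.5]
width: 0.0417
gripper_force: 0.0
tcp [0.6443 0.0251 0.1834] yaw -102.9 w 0.0417
(0.645, 0.0245, 0.1425) -> cm [ 0.04 -0.09  4.09]
[[318.73948281 286.71231533]
 [318.8093647  203.78762253]]
```

View pics/w7c.png

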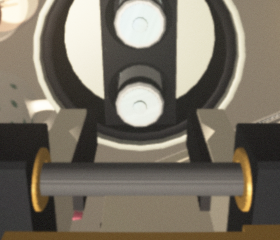

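The charged cell is seated in the near well (top at (320,203), as predicted). The other flat cell, at (321,284), is centred between the fingers.

```bash
python3 -m crank '[{"dx":0.1,"dy":0,"dz":1,"wx":0,"wy":0,"wz":0},{"dx":0.1,"dy":0,"dz":2,"wx":0,"wy":0,"wz":0},{"dx":0.1,"dy":0,"dz":3,"wx":0,"wy":0,"wz":0},{"dx":0.1,"dy":0,"dz":3.7,"wx":0,"wy":0,"wz":0},{"dx":0.1,"dy":0,"dz":4.0,"wx":0,"wy":0,"wz":0},{"dx":0.1,"dy":0,"dz":4.1,"wx":0,"wy":0,"wz":0},{"dx":0.1,"dy":0,"dz":4.1,"wx":0,"wy":0,"wz":0},{"dx":0.1,"dy":0,"dz":4.1,"wx":0,"wy":0,"wz":0},{"dx":0.1,"dy":0,"dz":4.1,"wx":0,"wy":0,"wz":0},{"dx":0.1,"dy":0,"dz":4.1,"wx":0,"wy":0,"wz":0}]' && python3 -m crank '[{"dx":0,"dy":0,"dz":0,"wx":0,"wy":0,"wz":0},{"dx":0,"dy":0,"dz":0,"wx":0,"wy":0,"wz":0},{"dx":0,"dy":0,"dz":0,"wx":0,"wy":0,"wz":0},{"dx":0,"dy":0,"dz":0,"wx":0,"wy":0,"wz":0},{"dx":0,"dy":0,"dz":-1,"wx":0,"wy":0,"wz":0},{"dx":0,"dy":0,"dz":-3,"wx":0,"wy":0,"wz":0},{"dx":0,"dy":0,"dz":-5.5,"wx":0,"wy":0,"wz":0},{"dx":0,"dy":0,"dz":-7.5,"wx":0,"wy":0,"wz":0},{"dx":0,"dy":0,"dz":-7.5,"wx":0,"wy":0,"wz":0},{"dx":0,"dy":0,"dz":-7.5,"wx":0,"wy":0,"wz":0}]' 0 25
python3 -c "
from h import *
go((.6173,-.206,.1),(.6173,-.206,.049))"
```

```text
t: 19.9
eef_pos: [0.6444, 0.0234, 0.1432]
ee_rot: [-3.141, 0.0, -1.798]
force: [0.6, 1.0, 0.8]
width: 0.042
gripper_force: 0.0
t: 21.15
eef_pos: [0.6439, 0.0234, 0.2176]
ee_rot: [3.141, 0.0, -1.798]
force: [-0.5, -0.6, -1.5]
width: 0.025
gripper_force: 25.0
tcp [0.6439 0.0234 0.2176] yaw -103.0 w 0.025
(0.6173, -0.206, 0.1) -> cm [22.95 -2.58 11.76]
(0.6173, -0.206, 0.049) -> cm [22.95 -2.59 16.86]
```

```bash
python3 -m crank '[{"dx":3.5,"dy":-0.5,"dz":0,"wx":0,"wy":0,"wz":0},{"dx":8,"dy":-1,"dz":0,"wx":0,"wy":0,"wz":0},{"dx":13,"dy":-1.6,"dz":0,"wx":0,"wy":0,"wz":0},{"dx":18,"dy":-2.2,"dz":0,"wx":0,"wy":0,"wz":0},{"dx":22,"dy":-2.6,"dz":2,"wx":0,"wy":0,"wz":0},{"dx":22.9,"dy":-2.6,"dz":6,"wx":0,"wy":0,"wz":0},{"dx":22.9,"dy":-2.6,"dz":10,"wx":0,"wy":0,"wz":0},{"dx":22.9,"dy":-2.6,"dz":11.7,"wx":0,"wy":0,"wz":0},{"dx":22.9,"dy":-2.6,"dz":11.7,"wx":0,"wy":0,"wz":0},{"dx":22.9,"dy":-2.6,"dz":11.7,"wx":0,"wy":0,"wz":0}]'
python3 - <<'E'
from h import *
go((.6173,-.206,.0495))
save('wrist','w8'); cv2.imwrite('pics/w8c.png',cv2.imread('pics/w8.png')[100:400,180:460])
print(proj('wrist',[(.6173,-.206,.018),(.6173,-.206,.046)]))
E
```

```text
t: 22.4
eef_pos: [0.6193, -0.2055, 0.1026]
ee_rot: [-3.14, -0.0, -1.797]
force: [0.2, 0.6, -0.3]
width: 0.0248
gripper_force: 25.0
tcp [ 0.6193 -0.2055  0.1026] yaw -103.0 w 0.0248
(0.6173, -0.206, 0.0495) -> cm [0.09 0.19 5.3 ]
[[323.52726107 245.75747536]
 [323.66375353 260.59537853]]
```

View pics/w8c.png

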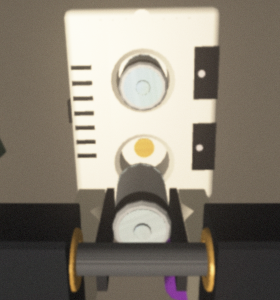

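The bay's gold contact is at (324,248), where it was predicted. I'll read the state again for settling, then insert.

```bash
python3 -c "
from h import *
go((.6173,-.206,.0495))"
python3 -m crank '[{"dx":0.05,"dy":0.1,"dz":0.5,"wx":0,"wy":0,"wz":0},{"dx":0.05,"dy":0.1,"dz":1.2,"wx":0,"wy":0,"wz":0},{"dx":0.05,"dy":0.1,"dz":1.8,"wx":0,"wy":0,"wz":0},{"dx":0.05,"dy":0.1,"dz":2.3,"wx":0,"wy":0,"wz":0},{"dx":0.05,"dy":0.1,"dz":2.8,"wx":0,"wy":0,"wz":0},{"dx":0.05,"dy":0.1,"dz":3.3,"wx":0,"wy":0,"wz":0},{"dx":0.05,"dy":0.1,"dz":3.8,"wx":0,"wy":0,"wz":0},{"dx":0.05,"dy":0.1,"dz":4.3,"wx":0,"wy":0,"wz":0},{"dx":0.05,"dy":0.1,"dz":4.8,"wx":0,"wy":0,"wz":0},{"dx":0.05,"dy":0.1,"dz":5.1,"wx":0,"wy":0,"wz":0}]'
```

```text
tcp [ 0.6194 -0.2055  0.1028] yaw -103.0 w 0.0251
(0.6173, -0.206, 0.0495) -> cm [0.1  0.2  5.33]
t: 23.7
eef_pos: [0.6169, -0.2058, 0.0496]
ee_rot: [3.141, -0.0, -1.798]
force: [-0.2, 0.1, -0.5]
width: 0.0251
gripper_force: 25.0
```

```bash
python3 -m crank '[{"dx":0,"dy":0,"dz":0,"wx":0,"wy":0,"wz":0},{"dx":0,"dy":0,"dz":0,"wx":0,"wy":0,"wz":0},{"dx":0,"dy":0,"dz":0,"wx":0,"wy":0,"wz":0},{"dx":0,"dy":0,"dz":-1,"wx":0,"wy":0,"wz":0},{"dx":0,"dy":0,"dz":-2.5,"wx":0,"wy":0,"wz":0},{"dx":0,"dy":0,"dz":-4,"wx":0,"wy":0,"wz":0},{"dx":2.5,"dy":0,"dz":-4,"wx":0,"wy":0,"wz":0},{"dx":5,"dy":0,"dz":-4,"wx":0,"wy":0,"wz":0},{"dx":5,"dy":0,"dz":-4,"wx":0,"wy":0,"wz":0},{"dx":5,"dy":0,"dz":-4,"wx":0,"wy":0,"wz":0}]' 4.2
python3 -m crank '[{"dx":0,"dy":0,"dz":1,"wx":0,"wy":0,"wz":0},{"dx":0,"dy":0,"dz":2,"wx":0,"wy":0,"wz":0},{"dx":0,"dy":0,"dz":3,"wx":0,"wy":0,"wz":0},{"dx":0,"dy":0,"dz":3.7,"wx":0,"wy":0,"wz":0},{"dx":0,"dy":0,"dz":4.0,"wx":0,"wy":0,"wz":0},{"dx":0,"dy":0,"dz":4,"wx":0,"wy":0,"wz":0},{"dx":0,"dy":0,"dz":4,"wx":0,"wy":0,"wz":0},{"dx":0,"dy":0,"dz":4,"wx":0,"wy":0,"wz":0},{"dx":0,"dy":0,"dz":4,"wx":0,"wy":0,"wz":0},{"dx":0,"dy":0,"dz":4,"wx":0,"wy":0,"wz":0}]' && python3 -m crank '[{"dx":0,"dy":0,"dz":0,"wx":0,"wy":0,"wz":0},{"dx":0,"dy":0,"dz":0,"wx":0,"wy":0,"wz":0},{"dx":0,"dy":0,"dz":0,"wx":0,"wy":0,"wz":0},{"dx":0,"dy":0,"dz":0,"wx":0,"wy":0,"wz":0},{"dx":0,"dy":0,"dz":-1,"wx":0,"wy":0,"wz":0},{"dx":0,"dy":0,"dz":-3,"wx":0,"wy":0,"wz":0},{"dx":0,"dy":0,"dz":-7,"wx":0,"wy":0,"wz":0},{"dx":0,"dy":0,"dz":-12,"wx":0,"wy":0,"wz":0},{"dx":0,"dy":0,"dz":-17,"wx":0,"wy":0,"wz":0},{"dx":0,"dy":0,"dz":-17,"wx":0,"wy":0,"wz":0}]' 0 25
python3 -c "
from h import *
go((.645,.0245,.185),(.645,.0245,.1435))"
```

```text
t: 24.95
eef_pos: [0.606, -0.2545, 0.0908]
ee_rot: [-3.141, 0.0, -1.798]
force: [0.6, 0.1, -0.7]
width: 0.0419
gripper_force: 0.0
t: 26.2
eef_pos: [0.6058, -0.2546, 0.0502]
ee_rot: [-3.141, 0.0, -1.798]
force: [0.6, -0.7, -0.2]
width: 0.0422
gripper_force: 0.0
t: 27.45
eef_pos: [0.608, -0.2553, 0.2261]
ee_rot: [-3.132, -0.0, -1.797]
force: [0.1, 0.7, -1.0]
width: 0.0251
gripper_force: 24.9
tcp [ 0.608  -0.2553  0.2261] yaw -103.0 w 0.0251
(0.645, 0.0245, 0.185) -> cm [-28.09   2.72   4.08]
(0.645, 0.0245, 0.1435) -> cm [-28.09   2.75   8.23]
```

```bash
python3 -m crank '[{"dx":-4,"dy":0.5,"dz":0,"wx":0,"wy":0,"wz":0},{"dx":-9,"dy":1,"dz":0,"wx":0,"wy":0,"wz":0},{"dx":-15,"dy":1.5,"dz":0,"wx":0,"wy":0,"wz":0},{"dx":-21,"dy":2,"dz":0,"wx":0,"wy":0,"wz":0},{"dx":-26,"dy":2.5,"dz":0,"wx":0,"wy":0,"wz":0},{"dx":-28.1,"dy":2.5,"dz":0,"wx":0,"wy":0,"wz":0},{"dx":-28.1,"dy":2.5,"dz":1.5,"wx":0,"wy":0,"wz":0},{"dx":-28.1,"dy":2.5,"dz":3.5,"wx":0,"wy":0,"wz":0},{"dx":-28.1,"dy":2.5,"dz":3.5,"wx":0,"wy":0,"wz":0},{"dx":-28.1,"dy":2.5,"dz":3.5,"wx":0,"wy":0,"wz":0}]'
python3 -c "
from h import *
go((.645,.0245,.1442))
K=arm.calibration('wrist')
save('wrist','w9'); print(proj('wrist',[(.645,.0245,.112),(.635,-.0185,.162)]))
cv2.imwrite('pics/w9c.png',cv2.imread('pics/w9.png')[100:400,180:460])"
```

```text
t: 28.7
eef_pos: [0.6448, 0.0238, 0.1853]
ee_rot: [-3.141, -0.0, -1.799]
force: [-0.5, 0.2, -0.4]
width: 0.0252
gripper_force: 24.9
tcp [0.6448 0.0238 0.1853] yaw -103.1 w 0.0252
(0.645, 0.0245, 0.1442) -> cm [-0.07 -0.01  4.11]
[[320.59507358 253.25829234]
 [320.41922971 203.67074   ]]
```

View pics/w9c.png

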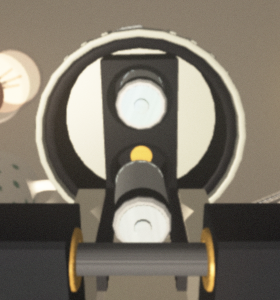

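The contact at (321,255) matches the prediction, so I insert, release and lift.

```bash
python3 -m crank '[{"dx":-0.05,"dy":0,"dz":0.8,"wx":0,"wy":0,"wz":0},{"dx":-0.05,"dy":0,"dz":1.4,"wx":0,"wy":0,"wz":0},{"dx":-0.05,"dy":0,"dz":1.8,"wx":0,"wy":0,"wz":0},{"dx":-0.05,"dy":0,"dz":2.2,"wx":0,"wy":0,"wz":0},{"dx":-0.05,"dy":0,"dz":2.6,"wx":0,"wy":0,"wz":0},{"dx":-0.05,"dy":0,"dz":3,"wx":0,"wy":0,"wz":0},{"dx":-0.05,"dy":0,"dz":3.4,"wx":0,"wy":0,"wz":0},{"dx":-0.05,"dy":0,"dz":3.8,"wx":0,"wy":0,"wz":0},{"dx":-0.05,"dy":0,"dz":4,"wx":0,"wy":0,"wz":0},{"dx":-0.05,"dy":0,"dz":4.05,"wx":0,"wy":0,"wz":0}]'
python3 -c "
from h import *
s=arm.get_state();print(s['eef_pos'],s['force'])"
```

```text
t: 30.0
eef_pos: [0.6447, 0.0253, 0.1444]
ee_rot: [3.141, -0.0, -1.798]
force: [-0.5, -0.7, -1.5]
width: 0.0252
gripper_force: 24.9
[0.6447396  0.02532758 0.14444073] [-0.45120045 -0.6828773  -1.54493969]
```

```bash
python3 -m crank '[{"dx":0,"dy":0,"dz":0,"wx":0,"wy":0,"wz":0},{"dx":0,"dy":0,"dz":0,"wx":0,"wy":0,"wz":0},{"dx":0,"dy":0,"dz":0,"wx":0,"wy":0,"wz":0},{"dx":0,"dy":0,"dz":-1,"wx":0,"wy":0,"wz":0},{"dx":0,"dy":0,"dz":-2.5,"wx":0,"wy":0,"wz":0},{"dx":0,"dy":0,"dz":-4,"wx":0,"wy":0,"wz":0},{"dx":0,"dy":0,"dz":-5,"wx":0,"wy":0,"wz":0},{"dx":0,"dy":0,"dz":-5,"wx":0,"wy":0,"wz":0},{"dx":0,"dy":0,"dz":-5,"wx":0,"wy":0,"wz":0},{"dx":0,"dy":0,"dz":-5,"wx":0,"wy":0,"wz":0}]' 4.2
python3 -c "
from h import *
go((.4565,-.106,.1),(.4565,-.106,.031))"
```

```text
t: 31.25
eef_pos: [0.6444, 0.0253, 0.1939]
ee_rot: [3.14, -0.001, -1.798]
force: [-0.2, 0.1, -0.8]
width: 0.0425
gripper_force: 0.0
tcp [0.6444 0.0253 0.1939] yaw -103.0 w 0.0425
(0.4565, -0.106, 0.1) -> cm [17.02 15.34  9.41]
(0.4565, -0.106, 0.031) -> cm [17.01 15.33 16.31]
```

```bash
python3 -m crank '[{"dx":3,"dy":3,"dz":0,"wx":0,"wy":0,"wz":0},{"dx":7,"dy":6,"dz":0,"wx":0,"wy":0,"wz":0},{"dx":11,"dy":9.5,"dz":0,"wx":0,"wy":0,"wz":0},{"dx":15,"dy":13,"dz":2,"wx":0,"wy":0,"wz":0},{"dx":17,"dy":15.3,"dz":6,"wx":0,"wy":0,"wz":0},{"dx":17,"dy":15.3,"dz":9.4,"wx":0,"wy":0,"wz":0},{"dx":17,"dy":15.3,"dz":9.4,"wx":0,"wy":0,"wz":0},{"dx":17,"dy":15.3,"dz":9.4,"wx":0,"wy":0,"wz":0},{"dx":17,"dy":15.3,"dz":9.4,"wx":0,"wy":0,"wz":0},{"dx":17,"dy":15.3,"dz":9.4,"wx":0,"wy":0,"wz":0}]'
python3 -c "
from h import *
go((.4565,-.106,.0315))
save('wrist','w10'); print(proj('wrist',[(.4565,-.106,.05),(.4575,-.1055,.05)]))
cv2.imwrite('pics/w10c.png',cv2.imread('pics/w10.png')[0:420,180:640])"
```

```text
t: 32.5
eef_pos: [0.4582, -0.1056, 0.1014]
ee_rot: [-3.14, 0.001, -1.797]
force: [0.7, -1.1, 0.2]
width: 0.042
gripper_force: 0.0
tcp [ 0.4582 -0.1056  0.1014] yaw -103.0 w 0.042
(0.4565, -0.106, 0.0315) -> cm [0.08 0.16 6.99]
[[322.70688495 264.47344563]
 [321.2610785  265.58126107]]
```

View pics/w10c.png

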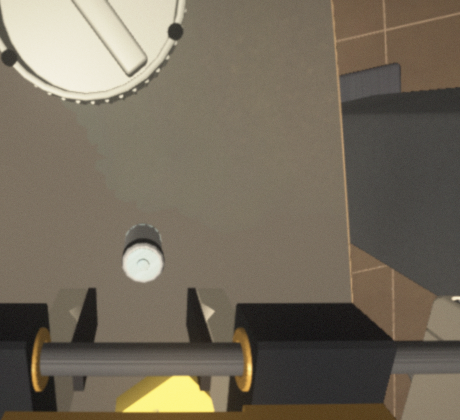

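The cell stands upright at (323,263), right between the fingers. That was my last allowed picture, so from here I check by numbers.

```bash
python3 -m crank '[{"dx":0.05,"dy":0.1,"dz":1,"wx":0,"wy":0,"wz":0},{"dx":0.05,"dy":0.1,"dz":2,"wx":0,"wy":0,"wz":0},{"dx":0.05,"dy":0.1,"dz":3.5,"wx":0,"wy":0,"wz":0},{"dx":0.05,"dy":0.1,"dz":5,"wx":0,"wy":0,"wz":0},{"dx":0.05,"dy":0.1,"dz":6,"wx":0,"wy":0,"wz":0},{"dx":0.05,"dy":0.1,"dz":6.7,"wx":0,"wy":0,"wz":0},{"dx":0.05,"dy":0.1,"dz":6.9,"wx":0,"wy":0,"wz":0},{"dx":0.05,"dy":0.1,"dz":6.9,"wx":0,"wy":0,"wz":0},{"dx":0.05,"dy":0.1,"dz":6.9,"wx":0,"wy":0,"wz":0},{"dx":0.05,"dy":0.1,"dz":6.9,"wx":0,"wy":0,"wz":0}]' && python3 -m crank '[{"dx":0,"dy":0,"dz":0,"wx":0,"wy":0,"wz":0},{"dx":0,"dy":0,"dz":0,"wx":0,"wy":0,"wz":0},{"dx":0,"dy":0,"dz":0,"wx":0,"wy":0,"wz":0},{"dx":0,"dy":0,"dz":0,"wx":0,"wy":0,"wz":0},{"dx":0,"dy":0,"dz":-1,"wx":0,"wy":0,"wz":0},{"dx":0,"dy":0,"dz":-3,"wx":0,"wy":0,"wz":0},{"dx":0,"dy":0,"dz":-7,"wx":0,"wy":0,"wz":0},{"dx":0,"dy":0,"dz":-10,"wx":0,"wy":0,"wz":0},{"dx":0,"dy":0,"dz":-10,"wx":0,"wy":0,"wz":0},{"dx":0,"dy":0,"dz":-10,"wx":0,"wy":0,"wz":0}]' 0 25
python3 -c "
from h import *
go((.6062,-.2545,.1),(.6062,-.2545,.0495))"
```

```text
t: 33.8
eef_pos: [0.4566, -0.1061, 0.0319]
ee_rot: [-3.141, 0.0, -1.798]
force: [-0.7, 0.1, -0.5]
width: 0.0419
gripper_force: 0.0
t: 35.05
eef_pos: [0.4559, -0.1061, 0.1315]
ee_rot: [3.141, 0.0, -1.798]
force: [0.5, -0.1, -1.7]
width: 0.0251
gripper_force: 25.0
tcp [ 0.4559 -0.1061  0.1315] yaw -103.0 w 0.0251
(0.6062, -0.2545, 0.1) -> cm [ 11.07 -17.99   3.14]
(0.6062, -0.2545, 0.0495) -> cm [ 11.08 -17.99   8.19]
```

```bash
python3 -m crank '[{"dx":2,"dy":-4,"dz":0,"wx":0,"wy":0,"wz":0},{"dx":5,"dy":-8,"dz":0,"wx":0,"wy":0,"wz":0},{"dx":8,"dy":-13,"dz":0,"wx":0,"wy":0,"wz":0},{"dx":10.5,"dy":-17,"dz":0,"wx":0,"wy":0,"wz":0},{"dx":11.1,"dy":-18,"dz":0,"wx":0,"wy":0,"wz":0},{"dx":11.1,"dy":-18,"dz":1,"wx":0,"wy":0,"wz":0},{"dx":11.1,"dy":-18,"dz":3,"wx":0,"wy":0,"wz":0},{"dx":11.1,"dy":-18,"dz":3,"wx":0,"wy":0,"wz":0},{"dx":11.1,"dy":-18,"dz":3,"wx":0,"wy":0,"wz":0},{"dx":11.1,"dy":-18,"dz":3,"wx":0,"wy":0,"wz":0}]'
python3 -c "
from h import *
go((.6062,-.2545,.0502))
im=save('wrist','w11'); h=cv2.cvtColor(im,cv2.COLOR_RGB2HSV)
m=((h[...,0]>12)&(h[...,0]<26)&(h[...,1]>120)&(h[...,2]>90)).astype(np.uint8)[200:300,280:360]
print('contact px',np.argwhere(m).mean(0)[::-1]+(280,200),m.sum(),proj('wrist',[(.6062,-.2545,.018),(.6173,-.206,.068)]))
"
```

```text
t: 36.3
eef_pos: [0.6071, -0.2545, 0.1026]
ee_rot: [-3.14, 0.0, -1.797]
force: [0.1, 0.5, -1.4]
width: 0.0252
gripper_force: 25.0
tcp [ 0.6071 -0.2545  0.1026] yaw -103.0 w 0.0252
(0.6062, -0.2545, 0.0502) -> cm [0.03 0.09 5.24]
contact px [321.07171315 248.01195219] 251 [[321.93220658 247.04482213]
 [321.96581868 353.18134944]]
```

The contact is at (321,248) and was predicted at (322,247), so I insert.

```bash
python3 -m crank '[{"dx":0,"dy":0.05,"dz":0.5,"wx":0,"wy":0,"wz":0},{"dx":0,"dy":0.05,"dz":1.2,"wx":0,"wy":0,"wz":0},{"dx":0,"dy":0.05,"dz":1.8,"wx":0,"wy":0,"wz":0},{"dx":0,"dy":0.05,"dz":2.3,"wx":0,"wy":0,"wz":0},{"dx":0,"dy":0.05,"dz":2.8,"wx":0,"wy":0,"wz":0},{"dx":0,"dy":0.05,"dz":3.3,"wx":0,"wy":0,"wz":0},{"dx":0,"dy":0.05,"dz":3.8,"wx":0,"wy":0,"wz":0},{"dx":0,"dy":0.05,"dz":4.3,"wx":0,"wy":0,"wz":0},{"dx":0,"dy":0.05,"dz":4.8,"wx":0,"wy":0,"wz":0},{"dx":0,"dy":0.05,"dz":5.0,"wx":0,"wy":0,"wz":0}]'
```

```text
t: 37.6
eef_pos: [0.6061, -0.2546, 0.0511]
ee_rot: [3.141, -0.0, -1.798]
force: [-0.7, 0.3, -1.3]
width: 0.0253
gripper_force: 25.0
```

```bash
python3 -m crank '[{"dx":0,"dy":0,"dz":0,"wx":0,"wy":0,"wz":0},{"dx":0,"dy":0,"dz":0,"wx":0,"wy":0,"wz":0},{"dx":0,"dy":0,"dz":0,"wx":0,"wy":0,"wz":0},{"dx":0,"dy":0,"dz":-1,"wx":0,"wy":0,"wz":0},{"dx":0,"dy":0,"dz":-2.5,"wx":0,"wy":0,"wz":0},{"dx":0,"dy":0,"dz":-5,"wx":0,"wy":0,"wz":0},{"dx":0,"dy":0,"dz":-9,"wx":0,"wy":0,"wz":0},{"dx":0,"dy":0,"dz":-13,"wx":0,"wy":0,"wz":0},{"dx":0,"dy":0,"dz":-15,"wx":0,"wy":0,"wz":0},{"dx":0,"dy":0,"dz":-15,"wx":0,"wy":0,"wz":0}]' 4.2
python3 - <<'E'
from h import *
go((.454,-.254,.2))
save('wrist','w12')
print('charger cells px pred',proj('wrist',[(.6173,-.206,.068),(.6062,-.2545,.068)]).round(0).tolist())
for d in arm.masks_of('wrist','flat_1')[:6]:
    p=np.argwhere(d['pixels']); print(p.mean(0)[::-1].round(0),p.min(0)[::-1],p.max(0)[::-1],round(d['confidence'],2))
for d in arm.masks_of('wrist','cover')[:2]:
    p=np.argwhere(d['pixels']); print('cover',p.mean(0)[::-1].round(0),p.min(0)[::-1],p.max(0)[::-1],round(d['confidence'],2))
E
```

```text
t: 38.85
eef_pos: [0.6075, -0.255, 0.2051]
ee_rot: [-3.136, 0.0, -1.798]
force: [0.2, -0.1, -0.8]
width: 0.0423
gripper_force: 0.0
tcp [ 0.6075 -0.255   0.2051] yaw -103.0 w 0.0423
(0.454, -0.254, 0.2) -> cm [ 3.36 14.98  0.43]
charger cells px pred [[322.0, 283.0], [322.0, 227.0]]
[323. 221.] [308 203] [339 240] 0.88
[324. 276.] [310 256] [339 295] 0.69
[323. 232.] [269 167] [374 311] 0.68
```

```bash
python3 -m crank '[{"dx":0.7,"dy":3,"dz":0,"wx":0,"wy":0,"wz":-7},{"dx":1.5,"dy":7,"dz":0,"wx":0,"wy":0,"wz":-15},{"dx":2.5,"dy":11,"dz":0,"wx":0,"wy":0,"wz":-23},{"dx":3.4,"dy":14.8,"dz":0,"wx":0,"wy":0,"wz":-30},{"dx":3.4,"dy":14.8,"dz":0,"wx":0,"wy":0,"wz":-34.5},{"dx":3.4,"dy":14.8,"dz":0,"wx":0,"wy":0,"wz":-34.5},{"dx":3.4,"dy":14.8,"dz":0,"wx":0,"wy":0,"wz":-34.5},{"dx":3.4,"dy":14.8,"dz":0,"wx":0,"wy":0,"wz":-34.5},{"dx":3.4,"dy":14.8,"dz":0,"wx":0,"wy":0,"wz":-34.5},{"dx":3.4,"dy":14.8,"dz":0,"wx":0,"wy":0,"wz":-34.5}]'
python3 - <<'E'
from h import *
go((.454,-.254,.035))
im=save('wrist','w13')
print('pred cover top/origin',proj('wrist',[(.454,-.254,.047),(.454,-.254,0)]).round(1).tolist())
for q in ['find_in','mark_of']: print(q,[(np.round(d['centre'],4).tolist(),round(d['confidence'],2)) for d in getattr(arm,q)('wrist','cover')[:2]])
g=cv2.GaussianBlur(cv2.cvtColor(im,cv2.COLOR_RGB2GRAY),(3,3),0)
# bar edges: near-vertical lines
L=cv2.createLineSegmentDetector().detect(g)[0].reshape(-1,4)
for l in L:
    n=np.hypot(l[2]-l[0],l[3]-l[1]); 
    if n>28 and 200<l[0]<440 and 60<min(l[1],l[3]) and max(l[1],l[3])<330: print(l.round(1).tolist(),round(n,1))
for d in arm.masks_of('wrist','cover')[:1]:
    p=np.argwhere(d['pixels']); print('cover',p.mean(0)[::-1].round(0),p.min(0)[::-1],p.max(0)[::-1])
E
```

```text
t: 40.25
eef_pos: [0.4545, -0.2545, 0.2014]
ee_rot: [3.141, 0.0, -1.196]
force: [0.6, -0.9, 0.1]
width: 0.0423
gripper_force: 0.0
tcp [ 0.4545 -0.2545  0.2014] yaw -68.5 w 0.0423
(0.454, -0.254, 0.035) -> cm [-0.06  0.03 16.64]
pred cover top/origin [[321.1, 220.9], [321.1, 208.4]]
find_in [([0.454, -0.2511, 0.0334], 0.77), ([0.6207, -0.0372, 0.0764], 0.36)]
mark_of [([0.4544, -0.2505, 0.0059], 0.9)]
[282.1000061035156, 251.3000030517578, 314.79998779296875, 267.20001220703125] 36.4
[277.29998779296875, 185.0, 268.0, 213.10000610351562] 29.6
[227.8000030517578, 141.1999969482422, 135.3000030517578, 81.19999694824219] 110.3
[365.20001220703125, 245.89999389648438, 375.3999938964844, 213.39999389648438] 34.0
[416.8999938964844, 302.70001220703125, 531.9000244140625, 302.20001220703125] 115.0
[260.79998779296875, 231.8000030517578, 277.1000061035156, 260.5] 33.0
[381.70001220703125, 211.0, 371.5, 184.5] 28.4
[367.29998779296875, 257.70001220703125, 381.0, 230.8000030517578] 30.2
[430.5, 300.6000061035156, 465.3999938964844, 234.89999389648438] 74.3
[327.0, 166.89999389648438, 332.70001220703125, 260.70001220703125] 93.9
[216.8000030517578, 168.10000610351562, 201.6999969482422, 194.8000030517578] 30.7
[329.29998779296875, 263.1000061035156, 324.1000061035156, 171.89999389648438] 91.4
[311.6000061035156, 173.10000610351562, 314.8999938964844, 220.60000610351562] 47.6
cover [321. 216.] [260 156] [381 276]
```

Run:
```python
from h import *
P=onz('wrist',[(321.5,215.5),(314.7,217),(329.9,217),(327,166.9),(332.7,260.7),(311.6,173.1),(314.9,220.6),(260,216),(381,216)],.047); print(P.round(4).tolist())
for a,b in [(3,4),(5,6)]:
    d=P[b]-P[a]; print('bar yaw',np.degrees(np.arctan2(-d[0],d[1])).round(1),np.linalg.norm(d).round(4))
print(np.linalg.norm(P[1]-P[2]),np.linalg.norm(P[7]-P[8]))
go((*P[0][:2],.2),)
```

```text
[[0.4554, -0.2586, 0.047], [0.4604, -0.2552, 0.047], [0.4483, -0.26, 0.047], [0.4664, -0.2985, 0.047], [0.431, -0.2238, 0.047], [0.4763, -0.2892, 0.047], [0.4591, -0.2523, 0.047], [0.5043, -0.2389, 0.047], [0.4079, -0.2769, 0.047]]
bar yaw 25.3 0.0827
bar yaw 25.1 0.0407
0.0130152915692385 0.10359092241255614
tcp [ 0.4545 -0.2545  0.2016] yaw -68.5 w 0.0418
(np.float64(0.45544111299976053), np.float64(-0.25859055352847177), 0.2) -> cm [0.42 0.06 0.16]
```

```bash
python3 -m crank '[{"dx":0.15,"dy":0,"dz":2,"wx":0,"wy":0,"wz":-3.7},{"dx":0.15,"dy":0,"dz":5,"wx":0,"wy":0,"wz":-3.7},{"dx":0.15,"dy":0,"dz":8,"wx":0,"wy":0,"wz":-3.7},{"dx":0.15,"dy":0,"dz":11,"wx":0,"wy":0,"wz":-3.7},{"dx":0.15,"dy":0,"dz":13,"wx":0,"wy":0,"wz":-3.7},{"dx":0.15,"dy":0,"dz":14.5,"wx":0,"wy":0,"wz":-3.7},{"dx":0.15,"dy":0,"dz":15.5,"wx":0,"wy":0,"wz":-3.7},{"dx":0.15,"dy":0,"dz":16.3,"wx":0,"wy":0,"wz":-3.7},{"dx":0.15,"dy":0,"dz":16.7,"wx":0,"wy":0,"wz":-3.7},{"dx":0.15,"dy":0,"dz":16.7,"wx":0,"wy":0,"wz":-3.7}]' 3.6
python3 -m crank '[{"dx":0,"dy":0,"dz":0,"wx":0,"wy":0,"wz":0},{"dx":0,"dy":0,"dz":0,"wx":0,"wy":0,"wz":0},{"dx":0,"dy":0,"dz":0,"wx":0,"wy":0,"wz":0},{"dx":0,"dy":0,"dz":0,"wx":0,"wy":0,"wz":0},{"dx":0,"dy":0,"dz":0,"wx":0,"wy":0,"wz":0},{"dx":0,"dy":0,"dz":0,"wx":0,"wy":0,"wz":0},{"dx":0,"dy":0,"dz":0,"wx":0,"wy":0,"wz":0},{"dx":0,"dy":0,"dz":0,"wx":0,"wy":0,"wz":0},{"dx":0,"dy":0,"dz":0,"wx":0,"wy":0,"wz":0},{"dx":0,"dy":0,"dz":0,"wx":0,"wy":0,"wz":0}]' 0 25
```

```text
t: 41.7
eef_pos: [0.455, -0.2559, 0.0346]
ee_rot: [-3.142, -0.0, -1.131]
force: [0.1, 0.1, 0.7]
width: 0.0359
gripper_force: 0.0
t: 42.95
eef_pos: [0.4551, -0.2559, 0.0348]
ee_rot: [-3.141, -0.0, -1.131]
force: [-0.9, 0.3, 4.4]
width: 0.0138
gripper_force: 25.0
```

```bash
python3 -m crank '[{"dx":0,"dy":0,"dz":-0.5,"wx":0,"wy":0,"wz":0},{"dx":0,"dy":0,"dz":-2,"wx":0,"wy":0,"wz":0},{"dx":0,"dy":0,"dz":-5,"wx":0,"wy":0,"wz":0},{"dx":0,"dy":0,"dz":-9,"wx":0,"wy":0,"wz":0},{"dx":0,"dy":0,"dz":-13,"wx":0,"wy":0,"wz":0},{"dx":0,"dy":0,"dz":-17,"wx":0,"wy":0,"wz":0},{"dx":0,"dy":0,"dz":-20,"wx":0,"wy":0,"wz":0},{"dx":0,"dy":0,"dz":-21.5,"wx":0,"wy":0,"wz":0},{"dx":0,"dy":0,"dz":-21.5,"wx":0,"wy":0,"wz":0},{"dx":0,"dy":0,"dz":-21.5,"wx":0,"wy":0,"wz":0}]'
python3 - <<'E'
from h import *
go((.6402,.0038,.255))
save('wrist','w14')
s=arm.get_state();R=Ro.from_euler('xyz',s['ee_rot']).as_matrix();p=np.array(s['eef_pos'])
for d in arm.masks_of('wrist','cover')[:1]:
    q=np.argwhere(d['pixels']); print('cover',d['confidence'],q.min(0)[::-1],q.max(0)[::-1])
    lo,hi=q.min(0)[::-1],q.max(0)[::-1]
    # cover upper rim lies 12 mm below the TCP's height: z offset = -(0.0346-0.047)
    P=onz('wrist',[((lo[0]+hi[0])/2,lo[1]+2),(lo[0],(lo[1]+hi[1])/2),(hi[0],(lo[1]+hi[1])/2)],p[2]+.0124)
    print('tool-frame mm',(1e3*(P-p)@R).round(1).tolist())
for f in ['mark_of','find_in']: print(f,[((1e3*(np.array(d['centre'])-p)@R).round(1).tolist(),round(d['confidence'],2)) for d in getattr(arm,f)('wrist','cover')[:1]])
for c in ['scene','side']:
    save(c,c+'14'); print(c,[((1e3*(np.array(d['centre'])-p)@R).round(1).tolist(),round(d['confidence'],2)) for d in arm.mark_of(c,'cover')[:2]])
E
```

```text
t: 44.2
eef_pos: [0.4543, -0.2556, 0.2482]
ee_rot: [3.14, 0.002, -1.131]
force: [-0.3, -0.3, -0.4]
width: 0.0137
gripper_force: 25.0
tcp [ 0.4543 -0.2556  0.2482] yaw -64.8 w 0.0137
(0.6402, 0.0038, 0.255) -> cm [-15.56 -27.86  -0.7 ]
cover 0.82 [206 188] [437 411]
tool-frame mm [[57.0, 0.3, -12.5], [9.6, -49.2, -12.5], [9.6, 50.0, -12.3]]
mark_of [([-6.0, 0.9, 29.7], 0.73)]
find_in [([21.5, 2.0, 0.4], 0.91)]
scene []
side [([-3.3, -1.0, 36.6], 0.57)]
```

Run:
```python
from h import *
s=arm.get_state();R=Ro.from_euler('xyz',s['ee_rot']).as_matrix();p=np.array(s['eef_pos'])
a=np.linspace(0,2*np.pi,361)
for cx in (0,3,6):
  for z in (-12.4,34.6):
    for r in (52,50,48):
        C=np.c_[cx+r*np.cos(a),r*np.sin(a),np.full(361,z)]/1e3
        u=proj('wrist',p+C@R.T); print(cx,z,r,'rows',u[:,1].min().round(1),u[:,1].max().round(1),'cols',u[:,0].min().round(1),u[:,0].max().round(1))
im=cv2.imread('pics/w14.png',0); 
c=im[150:300,315:327].mean(1); g=np.diff(cv2.GaussianBlur(c.reshape(-1,1),(1,5),0).ravel())
i=np.argsort(-abs(g))[:14]; print(sorted((int(k)+150,round(float(g[k]),1)) for k in i))
```

```text
0 -12.4 52 rows 202.3 414.7 cols 201.0 439.9
0 -12.4 50 rows 207.2 411.3 cols 205.6 435.3
0 -12.4 48 rows 212.2 408.0 cols 210.3 430.7
0 34.6 52 rows 182.7 356.1 cols 226.8 414.4
0 34.6 50 rows 186.6 353.2 cols 230.4 410.8
0 34.6 48 rows 190.4 350.4 cols 234.0 407.2
3 -12.4 52 rows 194.7 409.7 cols 200.3 440.6
3 -12.4 50 rows 199.8 406.3 cols 205.0 436.0
3 -12.4 48 rows 204.8 402.9 cols 209.6 431.3
3 34.6 52 rows 176.8 351.8 cols 226.4 414.9
3 34.6 50 rows 180.8 348.9 cols 230.0 411.2
3 34.6 48 rows 184.6 346.0 cols 233.6 407.6
6 -12.4 52 rows 187.1 404.6 cols 199.6 441.3
6 -12.4 50 rows 192.2 401.2 cols 204.3 436.7
6 -12.4 48 rows 197.3 397.8 cols 209.0 432.0
6 34.6 52 rows 170.9 347.5 cols 226.0 415.3
6 34.6 50 rows 174.9 344.6 cols 229.6 411.6
6 34.6 48 rows 178.8 341.7 cols 233.2 408.0
[(203, -11.5), (207, 14.7), (208, 31.8), (209, 39.1), (210, 27.8), (215, -10.8), (216, -17.9), (217, -26.7), (218, -27.7), (219, -18.1), (224, 17.0), (225, 22.8), (226, 22.0), (227, 16.2)]
```

```bash
python3 -m crank '[{"dx":-2,"dy":-4,"dz":0,"wx":0,"wy":0,"wz":5},{"dx":-4,"dy":-8,"dz":0,"wx":0,"wy":0,"wz":10},{"dx":-7,"dy":-12,"dz":0,"wx":0,"wy":0,"wz":15},{"dx":-9,"dy":-16,"dz":0,"wx":0,"wy":0,"wz":20},{"dx":-11,"dy":-20,"dz":0,"wx":0,"wy":0,"wz":25},{"dx":-13,"dy":-24,"dz":0,"wx":0,"wy":0,"wz":30},{"dx":-15,"dy":-27,"dz":0,"wx":0,"wy":0,"wz":35},{"dx":-15.4,"dy":-27.7,"dz":0,"wx":0,"wy":0,"wz":38.2},{"dx":-15.4,"dy":-27.7,"dz":1,"wx":0,"wy":0,"wz":38.2},{"dx":-15.4,"dy":-27.7,"dz":2,"wx":0,"wy":0,"wz":38.2}]'
python3 -m crank '[{"dx":0,"dy":0,"dz":0.5,"wx":0,"wy":0,"wz":0},{"dx":0,"dy":0,"dz":1,"wx":0,"wy":0,"wz":0},{"dx":0,"dy":0,"dz":1.5,"wx":0,"wy":0,"wz":0},{"dx":0,"dy":0,"dz":2,"wx":0,"wy":0,"wz":0},{"dx":0,"dy":0,"dz":2.5,"wx":0,"wy":0,"wz":0},{"dx":0,"dy":0,"dz":2.5,"wx":0,"wy":0,"wz":0},{"dx":0,"dy":0,"dz":2.5,"wx":0,"wy":0,"wz":0},{"dx":0,"dy":0,"dz":2.5,"wx":0,"wy":0,"wz":0},{"dx":0,"dy":0,"dz":2.5,"wx":0,"wy":0,"wz":0},{"dx":0,"dy":0,"dz":2.5,"wx":0,"wy":0,"wz":0}]'
python3 - <<'E'
from h import *
go((.6396,.0014,.1746))
save('wrist','w15')
im=cv2.imread('pics/w15.png',0).astype(float)
print(im[130:240:2,317:324].mean(1).round(0).tolist())
s=arm.get_state();R=Ro.from_euler('xyz',s['ee_rot']).as_matrix();p=np.array(s['eef_pos'])
a=np.linspace(-.3,.3,61)
def row(c,r,z): return proj('wrist',np.c_[c[0]+r*np.cos(a)*R[0,0]+r*np.sin(a)*R[0,1],c[1]+r*np.cos(a)*R[1,0]+r*np.sin(a)*R[1,1],np.full(61,z)])[:,1].min().round(1)
L=(.6402,.0038)
print('lantern r59,55,49 at .144/.140',row(L,.059,.144),row(L,.055,.144),row(L,.049,.140))
c=p[:2]-.0025*R[:2,0]; zb=p[2]-.0346
print('cover low 52, high 50.5, 48',row(c,.052,zb),row(c,.0505,zb+.047),row(c,.048,zb+.047))
for cam in ['scene','side']:
    save(cam,cam+'15'); print(cam,[(np.round(d['centre'],4).tolist(),round(d['confidence'],2)) for q in ['cover','lantern'] for d in arm.mark_of(cam,q)[:2]])
E
```

```text
t: 45.85
eef_pos: [0.6395, 0.001, 0.2285]
ee_rot: [3.141, -0.0, -1.797]
force: [0.2, 0.1, -1.5]
width: 0.0132
gripper_force: 25.0
t: 47.1
eef_pos: [0.6401, 0.0014, 0.2047]
ee_rot: [-3.141, 0.0, -1.798]
force: [0.3, 0.4, -2.0]
width: 0.0134
gripper_force: 25.0
tcp [0.6401 0.0014 0.2047] yaw -103.0 w 0.0134
(0.6396, 0.0014, 0.1746) -> cm [0.01 0.05 3.01]
[130.0, 129.0, 129.0, 129.0, 129.0, 129.0, 130.0, 128.0, 130.0, 130.0, 139.0, 199.0, 146.0, 62.0, 50.0, 66.0, 91.0, 93.0, 93.0, 112.0, 222.0, 235.0, 220.0, 108.0, 65.0, 62.0, 59.0, 50.0, 43.0, 62.0, 96.0, 100.0, 99.0, 99.0, 105.0, 128.0, 178.0, 117.0, 100.0, 108.0, 218.0, 240.0, 234.0, 225.0, 163.0, 102.0, 103.0, 107.0, 162.0, 214.0, 235.0, 238.0, 238.0, 238.0, 238.0]
lantern r59,55,49 at .144/.140 167.8 174.8 183.9
cover low 52, high 50.5, 48 188.2 212.9 219.0
scene [([0.6424, 0.004, 0.1649], 0.98), ([0.6412, 0.0094, 0.0001], 0.57)]
side [([0.6386, 0.001, 0.1691], 0.95), ([0.6156, -0.2251, -0.0006], 0.43)]
```

The wrist rows put the lantern rim at 169–176 and the cover's edge at 189. Both are about 1 px off their predictions in the same direction, so the cover is aligned with the lantern. Lowering it now.

```bash
python3 -m crank '[{"dx":0,"dy":0,"dz":0.7,"wx":0,"wy":0,"wz":0},{"dx":0,"dy":0,"dz":1.4,"wx":0,"wy":0,"wz":0},{"dx":0,"dy":0,"dz":1.9,"wx":0,"wy":0,"wz":0},{"dx":0,"dy":0,"dz":2.2,"wx":0,"wy":0,"wz":0},{"dx":0,"dy":0,"dz":2.4,"wx":0,"wy":0,"wz":0},{"dx":0,"dy":0,"dz":2.6,"wx":0,"wy":0,"wz":0},{"dx":0,"dy":0,"dz":2.75,"wx":0,"wy":0,"wz":0},{"dx":0,"dy":0,"dz":2.85,"wx":0,"wy":0,"wz":0},{"dx":0,"dy":0,"dz":2.95,"wx":0,"wy":0,"wz":0},{"dx":0,"dy":0,"dz":2.95,"wx":0,"wy":0,"wz":0}]'
```

```text
t: 48.7
eef_pos: [0.64, 0.0014, 0.175]
ee_rot: [3.142, -0.0, -1.798]
force: [0.4, -0.0, -0.4]
width: 0.0135
gripper_force: 25.0
```

```bash
python3 -m crank '[{"dx":0,"dy":0,"dz":0.05,"wx":0,"wy":0,"wz":0},{"dx":0,"dy":0,"dz":0.1,"wx":0,"wy":0,"wz":0},{"dx":0,"dy":0,"dz":0.1,"wx":0,"wy":0,"wz":0},{"dx":0,"dy":0,"dz":0.1,"wx":0,"wy":0,"wz":0},{"dx":0,"dy":0,"dz":0.1,"wx":0,"wy":0,"wz":0},{"dx":0,"dy":0,"dz":0.1,"wx":0,"wy":0,"wz":0},{"dx":0,"dy":0,"dz":0.1,"wx":0,"wy":0,"wz":0},{"dx":0,"dy":0,"dz":0.1,"wx":0,"wy":0,"wz":0},{"dx":0,"dy":0,"dz":0.1,"wx":0,"wy":0,"wz":0},{"dx":0,"dy":0,"dz":0.1,"wx":0,"wy":0,"wz":0}]'
```

```text
t: 49.95
eef_pos: [0.6401, 0.0014, 0.1748]
ee_rot: [-3.141, 0.0, -1.798]
force: [-2.1, 0.7, 5.1]
width: 0.0136
gripper_force: 25.0
```

Firm contact came at TCP z 0.1748, and the seated height is 0.1746, so the cover is seated. Release and lift.

```bash
python3 -m crank '[{"dx":0,"dy":0,"dz":0,"wx":0,"wy":0,"wz":0},{"dx":0,"dy":0,"dz":0,"wx":0,"wy":0,"wz":0},{"dx":0,"dy":0,"dz":0,"wx":0,"wy":0,"wz":0},{"dx":0,"dy":0,"dz":0,"wx":0,"wy":0,"wz":0},{"dx":0,"dy":0,"dz":-0.5,"wx":0,"wy":0,"wz":0},{"dx":0,"dy":0,"dz":-2,"wx":0,"wy":0,"wz":0},{"dx":0,"dy":0,"dz":-5,"wx":0,"wy":0,"wz":0},{"dx":0,"dy":0,"dz":-9,"wx":0,"wy":0,"wz":0},{"dx":0,"dy":0,"dz":-12,"wx":0,"wy":0,"wz":0},{"dx":0,"dy":0,"dz":-12,"wx":0,"wy":0,"wz":0}]' 3.6
python3 - <<'E'
from h import *
go((.64,.004,.3))
for c in ['scene','side','wrist']:
    save(c,c+'F')
    for q in ['cover','lantern','charger','note_block','candle_jar','flat_1']:
        print(c,q,[(np.round(d['centre'],3).tolist(),round(d['confidence'],2)) for d in arm.mark_of(c,q)[:3]])
im=cv2.imread('pics/wristF.png',0).astype(float); print(im[100:330:2,300:306].mean(1).round(0).astype(int).tolist())
s=arm.get_state();R=Ro.from_euler('xyz',s['ee_rot']).as_matrix()
a=np.linspace(0,2*np.pi,181)
L=(.6402,.0038)
for nm,r,z in [('rim59',.059,.144),('rim55',.055,.144),('covtop50.5',.0505,.187),('cov48',.048,.187)]:
    u=proj('wrist',np.c_[L[0]+r*np.cos(a),L[1]+r*np.sin(a),np.full(181,z)]); print(nm,u.min(0).round(1),u.max(0).round(1))
for x in [row for row in (190,230)]: print(x,im[x,200:440:2].astype(int).tolist())
E
```

```text
t: 51.2
eef_pos: [0.6414, 0.0014, 0.2986]
ee_rot: [-3.135, 0.002, -1.797]
force: [0.3, -0.0, -0.9]
width: 0.0362
gripper_force: 0.0
tcp [0.6414 0.0014 0.2986] yaw -103.0 w 0.0362
(0.64, 0.004, 0.3) -> cm [-0.22  0.2  -0.14]
scene cover [([0.642, 0.003, 0.14], 0.78), ([0.612, -0.228, -0.003], 0.41)]
scene lantern [([0.641, 0.008, 0.005], 0.91)]
scene charger [([0.608, -0.23, -0.004], 0.76)]
scene note_block [([0.465, 0.043, -0.004], 0.93), ([0.616, -0.228, -0.002], 0.45)]
scene candle_jar [([0.753, -0.148, 0.003], 0.93)]
scene flat_1 [([0.615, -0.203, 0.017], 0.51)]
side cover [([0.638, 0.005, 0.141], 0.58)]
side lantern [([0.642, 0.004, 0.0], 0.72)]
side charger [([0.614, -0.227, -0.0], 0.67)]
side note_block [([0.466, 0.042, -0.002], 0.77)]
side candle_jar [([0.752, -0.146, -0.001], 0.85)]
side flat_1 [([0.605, -0.251, 0.015], 0.81), ([0.62, -0.203, 0.019], 0.52)]
wrist cover [([0.642, 0.005, 0.143], 0.6)]
wrist lantern []
wrist charger []
wrist note_block [([0.462, 0.04, 0.003], 0.8)]
wrist candle_jar [([0.753, -0.148, 0.001], 0.71), ([0.461, 0.04, 0.001], 0.28)]
wrist flat_1 []
[1
[... 1220 characters left out ...]
 135, 138, 137, 137, 136, 137, 138, 138, 140, 141, 135, 140, 143, 143, 142, 147, 184, 239, 243]
230 [141, 143, 141, 137, 140, 142, 140, 140, 140, 141, 140, 140, 139, 140, 142, 142, 140, 142, 140, 143, 141, 142, 144, 144, 140, 145, 177, 245, 222, 122, 120, 232, 244, 244, 243, 244, 244, 243, 243, 242, 243, 243, 243, 242, 241, 241, 242, 242, 241, 241, 241, 241, 241, 241, 239, 239, 218, 236, 244, 241, 239, 237, 234, 234, 227, 191, 229, 236, 235, 237, 235, 237, 236, 236, 235, 236, 234, 234, 233, 234, 234, 233, 234, 234, 231, 232, 233, 231, 231, 232, 231, 201, 139, 222, 232, 198, 137, 139, 141, 139, 139, 136, 139, 139, 139, 139, 143, 138, 138, 138, 140, 136, 139, 140, 140, 137, 140, 140, 140, 141]
```

The networks put the cover at z 0.14 over the lantern, the cells in the charger, and the notes and candle in place. The rim and cover are concentric to about 1 mm, so I hand it in.

```bash
python3 -c "
from station import arm
print(arm.job_done())"
```

```text
the job is handed in; nothing more can be done
None
```

I handed the job in at about 51 s: both charged cells are in the lantern, both flat cells are in the charger, and the cover is seated on the lantern. The final camera checks showed the note block and candle within about 5 mm of where they started; no verdict came back.

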